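# Lock the focus-stop nut of a microscope stage

### The arm

A 7-joint arm with a two-finger parallel gripper is mounted at the origin on the work surface. World frame = base frame: x ahead of the robot, y to its left, z up, the work surface at z = 0. Lengths are in m, angles in rad, forces in N, time in s.
With the tool pointing down it reaches from about 0.35 to 0.9 m from the base axis. Payload 8.1 kg.
Tool frame: the origin (TCP) lies on the centre line of the jaws, within the pads' length; the fingertips stand arm.tip_extent ahead of it and the grasp point (between the pads) lies 3 mm ahead of it (arm.tip_extent is the distance from the TCP to the fingertips, in m); y points along the fingers, z is the direction in which the jaws open and shut, and the axes are right-handed (so a half turn about y gives the same grasp; the last joint's range is limited). The gripper opens to 92 mm and grips with 3 to 60 N. Pads are 19 mm wide; open, the fingers measure 130 mm over their backs; the gripper's body (75 mm by 190 mm) begins 47 mm behind the grasp point.
Start: joints at [-1.339, 0.434, 0.025, 1.573, -0.012, 1.134, -0.075], TCP at [0.205, 0.59, 0.249] pointing down, gripper open.
Joint ranges: [-2.62, 2.62], [-0.44, 2.09], [-1.27, 1.32], [0.08, 2.57], [-1.32, 4.46], [0.12, 2], [-2.74, 2.74]. Speed limits (rad/s): [2.22, 2.22, 3.01, 3.01, 3.14, 3.14, 3.14].

### API

Orientations are given as a rotation vector (axis times angle).
In Python, from cell import observe, get_image, sign_off, boxes_of, place_of, arm gives the robot as it stands.
- The arm moves only by the tool arm_command, never from a script. Its argument "plan" is a list of rows, each a list of 2 entries, a list of its own where there are three numbers: the shift along the tool's x, y, z in m, then the turn, a rotation vector about the tool's x, y, z in degrees. In form: [[[tx, ty, tz], [ax, ay, az]], ...]. A call has 1 to 5 rows; each row is the pose to reach, as a shift and turn from the pose commanded when the call began, along the tool's axes at that moment; what a row does not reach only later rows make up. A row lasts 1/10 s, in which the tool goes at most 50 mm and 8.59 degrees, less where a joint would pass 70% of its speed; a pose out of reach is approached as far as the arm can. A call with a gripper value outside its range is refused whole. "fingers" is the closure, from -1 (fully open) to 1 (shut), set as the call begins (left out, the last holds). The fingers move at their own pace and stop on an object; "squeeze" is the grip in N (left out, the last holds). Time passes only in rows, so rows that repeat a pose let the fingers close. It gives the time, the measured TCP pose, the force and the opening at its end, in the units of the state.
- observe(): the state, without advancing time (a new reading comes with each control period).
- get_image(name): name is "side" or "top"; returns a dict with "color" (400x640x3 uint8, red, green, blue), "camera_matrix" (3x3 intrinsics, pixels), "world_to_cam" (4x4, takes a point from world to camera coordinates). Camera axes: x right, y up, looking along -z (the intrinsics and any distortion apply to the point x, -y, -z); pixel columns grow to the right and rows downward; lengths in m; the calibration is good to about 2 mm. A picture is of the moment at which its call begins. There is no depth.
- sign_off(): hands the job in, once; it reports no verdict.
Trained networks look in a picture, given as the dict that the camera call returned (one of the last four; its "shot" number tells which), for a name from the list of things; names that differ only in an ending like _2 or _b are one class to them, and where a whole thing is asked for, a point or a joint stands for the part that bears it (a point fixed in the world has none). Each returns a list of dicts, best first, with "confidence" (0 to 1); they miss things now and then, are a little off and sometimes report something else, mostly with a low value. They report only what shows in the picture. A call takes as long as a camera call. They do not tell look-alikes from the thing itself.
- boxes_of(picture, thing): "point" ([column, row] in pixels, amid what is visible of it).
- place_of(picture, thing): "point" ([column, row] in pixels: a listed point, or the origin of a listed thing).
The state is a dict: "clock": time; "joints": joint angles; "dq": joint speeds; "joint_efforts": joint torques, N m; "position": TCP position; "ee_rot": TCP orientation; "force": force on the tool from outside, world axes, zero at the start; "ft_torque": the same for the moment, N m; "width": opening from 0.0 (shut) to 1.0 (fully open).
Only numpy, scipy, OpenCV 4.12 (cv2) and the standard library are available. Lean on these libraries where they do the work, as an engineer would, in place of code of your own. Each camera call takes 0.05 s, during which the arm holds its last target.

### The job

Lock the focus stop: put the large open-ended spanner fully onto the lower hexagon nut, lying flat on the plate with its handle pointing along the plate towards the rail end, and slide the stop block along its rail past the ball detent until it clicks home beside the handle. Then, with the spanner held back by the block, turn the upper jam nut clockwise (seen from above) as far as it goes against the lower nut; the lower nut must stay within about 25 degrees of its setting throughout. Leave the spanner on the nut and the block home, let go, and leave everything else where it is.

Things in the scene. Friction and masses are not known exactly. Their poses are not given: they have to be found in the camera images.
- plate: Fixed dark steel plate, 140 (x) x 260 (y) x 30 mm high. Origin: centre of its underside. In its frame (mm): nut axis vertical at x=0, y=-105; 14 mm wide, 8 mm high rail on its top along y at x=+30, y=-12 to +115. The spanner belongs on the line x=0, jaw at the nut, handle to +y; the home block then stands 4 mm from the handle on its +x side and holds it when the nuts turn clockwise.
- lower_mid (a point): Axis of the lower nut, 36 mm above the bench. Steel hexagon 34 mm across flats, 39 mm across corners, from 30 to 46 mm above the bench, standing on the plate; an 18 mm threaded stud fixed in it rises through the jam nut to 82 mm. Stud and lower nut swivel in the plate with a drag of 0.035 N m, less than the jam nut's, so the lower nut turns along unless held.
- lower_nut (a joint): Turn of the lower nut in the plate, rad, positive clockwise seen from above; 0 is its setting, where two of its flats face the plate's +x and -x. Starts within 0.1 of 0. Held by spanner and block, it gives to about 0.3 (slack) before it is stopped: that is fine.
- jam_top (a point): Centre of the jam nut's top face, 67 mm above the bench. The jam nut is a steel hexagon, 34 mm across flats, 20 mm high (from 47 to 67 mm above the bench), on the stud above the lower nut. Fine thread: its height hardly changes as it turns. Stiff-running: drag about 0.11 N m.
- jam_nut (a joint): Turn of the jam nut relative to the lower nut, rad, positive clockwise seen from above (tightening). At 0 its flats line up with the lower nut's flats. It goes hard against the lower nut and stops at 3.0; starts between 0.3 and 1.3; stays where it is left.
- block_grip (a point): Centre of the stop block's black grip, 24 (x) x 16 (y) x 20 mm high (from 60 to 80 mm above the bench). The aluminium block below it is 32 (x) x 30 (y) mm, from 31 to 60 mm above the bench, and slides along the rail at plate x=+30. Turns with the plate (its axes are the plate's).
- stop_block (a joint): Slide of the stop block, m: 0 with its centre at plate y=+85 mm, growing towards plate -y. Starts between 0 and 0.03. A sprung 10 mm ball in the rail's top at plate y=+6.5 mm blocks it from about 0.062 (roughly 4 to 12 N to pass); past it, it clicks and stops at 0.075 (centre at plate y=+10 mm).
- spanner: Large loose steel open-ended spanner flat on the bench, 0.36 kg, 12 mm thick, 170 mm long. Origin: underside of the handle near the centre of mass. In its frame (mm): handle 20 wide, y=-37 to +85; head 60 wide, y=-85 to -35; jaw slot 36 wide, open at y=-85, its bottom at y=-49. Fully on: jaw point within 2 mm of the nut axis, its +y along the plate's +y.
- spanner_jaw (a point): Centre of the large spanner's jaw: at y=-70 mm in the spanner's frame, mid thickness (6 mm above its underside).
- small_spanner: A similar but smaller loose spanner, 10 mm thick, 135 mm long, slot 22 mm wide: does not fit, leave alone. Origin: underside of the handle; jaw towards -y. May lie in either of the two spanner places.
- objective: Bystander: dark microscope objective standing on the plate, diameter 32 mm, 48 mm high. Origin: centre of its underside.
- bottle: Bystander: white cleaner bottle, diameter 40 mm, 100 mm high, standing on the bench. Origin: centre of its underside.
- slide_box: Bystander: grey slide box 85 x 100 x 34 mm on the bench. Origin: centre of its underside.
Mind the look-alikes: they are no part of the job. What is shaped like the spanner but pink is not meant.

How it is judged:
On the way, in this order (a step that is already met when the one before it is completed fails the run):
1. the large spanner is on the lower nut, flat on the plate, and the stop block is clicked home (in either order) (distance between spanner_jaw and lower_mid below 0.006 m and angle between spanner's own z axis and vertical below 0.1 rad and y of spanner in the frame of plate between -0.05 and -0.02 m and value of joint stop_block above 0.072 m), for 0.2 s.
2. the jam nut is turned hard against the lower nut while the spanner and block hold it (value of joint jam_nut above 2.92 rad and distance between spanner_jaw and lower_mid below 0.006 m and value of joint stop_block above 0.072 m), for 0.1 s.
At the end, for the whole second after the job is handed in: Jam nut within 0.08 rad of its stop; lower nut within 0.45 rad of its setting; large spanner at rest, flat (0.1 rad) on the plate, jaw centre within 6 mm of the nut's axis point, handle towards the rail; stop block past the ball, within 3 mm of its end (all of step 2 and value of joint lower_nut between -0.45 and 0.45 rad and angle between spanner's own z axis and vertical below 0.1 rad and y of spanner in the frame of plate below -0.02 m and linear speed of spanner below 0.02 m/s); the robot touches nothing.
It fails at once if the lower nut is turned more than 0.45 rad from its setting (value of joint lower_nut above 0.45 rad or value of joint lower_nut below -0.45 rad).
It fails at once if a bystander is moved by more than 30 mm or tipped (distance of any of objective, bottle, slide_box, small_spanner from where it was at the start of the episode above 0.03 m or angle between any of objective, bottle's own z axis and vertical above 0.4 rad).
It also fails if it takes over 72 s, if anything falls off the work surface, if the arm or the gripper's body presses on something with over 40 N, if the wrist force passes 120 N, or if a joint passes its speed limit or range.

## Working session

There is one attempt and no reset: what is moved stays moved. The work goes in short steps, Python scripts to look and compute and a tool call to move; the robot and the scene stay as the last step left them, time stands still between calls to the robot, and variables do not carry over. Pictures are saved under pics/ and viewed, and the job is handed in when it is done.

Besides the shell and the picture viewer there is one more tool, called as name([rows], argument=value, ...), one row to a line, values as JSON. arm_command: Moves the arm, as the interface text tells. Its arguments: {"type":"object","properties":{"plan":{"type":"array","items":{"type":"array"}},"fingers":{"type":"number"},"squeeze":{"type":"number"}},"required":["plan"]}

```bash
mkdir -p pics; ls; python3 - <<'E'
from cell import *
import cv2,json
s=observe(); print(s); print(arm, getattr(arm,'tip_extent',None))
for n in ['side','top']:
    p=get_image(n); cv2.imwrite(f'pics/{n}0.png',p['color'][:,:,::-1])
    print(n,p['camera_matrix'],p['world_to_cam'],[k for k in p])
    for t in ['plate','lower_mid','jam_top','block_grip','spanner','spanner_jaw','small_spanner','objective','bottle','slide_box']:
        print(t,[(r['point'],round(r['confidence'],2)) for r in place_of(p,t)])
print(observe()['clock'])
E
```

```text
pics
{'clock': 0.0, 'joints': array([-1.33860771,  0.43520512,  0.02495059,  1.5741301 , -0.01160246,
        1.13399322, -0.07512763]), 'dq': array([ 7.64968551e-04,  1.43764547e-03,  3.36171588e-04,  8.24520949e-04,
        8.73027174e-04,  7.32943166e-04, -9.90299831e-05]), 'joint_efforts': array([ 1.14288876e-03, -6.67848158e+01,  9.85860229e-01, -3.14448345e+01,
       -6.03726762e-02,  4.31689317e-02,  1.65378033e-04]), 'position': array([0.20523331, 0.5898191 , 0.24794302]), 'ee_rot': array([-1.5563639 ,  0.26294446, -0.26273354]), 'force': array([-0.62520142,  0.5339805 , -0.05465541]), 'ft_torque': array([-0.01353366,  0.00341008,  0.04874529]), 'width': 1.001352135537616}
<Robot object at 0x7fb554c0ba10> 0.022
side [[367.48572923   0.         322.68658408]
 [  0.         367.48572923 197.56721914]
 [  0.           0.           1.        ]] [[-0.73101734 -0.68234333  0.00460868  0.35936438]
 [ 0.53655448 -0.57062988  0.62168386 -0.40193238]
 [-0.42157199  0.45693449  0.7832547  -0.67606207]
 [ 0.          0.          0.          1.        ]] ['color', 'camera_matrix', '
[... 592 characters left out ...]
] [[-0.02454501 -0.99968839 -0.00454689 -0.07599011]
 [ 0.99781995 -0.02477734  0.06116717 -0.54983073]
 [-0.06126077 -0.00303562  0.99811718 -1.00517946]
 [ 0.          0.          0.          1.        ]] ['color', 'camera_matrix', 'world_to_cam', 'shot']
plate [([227.3, 207.3], 0.97)]
lower_mid [([264.8, 220.3], 0.7)]
jam_top [([259.8, 220.3], 0.7)]
block_grip [([189.0, 192.2], 0.46)]
spanner [([399.9, 178.7], 0.85), ([463.6, 289.9], 0.78)]
spanner_jaw [([456.7, 314.3], 0.74), ([432.6, 182.5], 0.69), ([337.9, 220.6], 0.63)]
small_spanner [([395.7, 232.2], 0.8)]
objective [([189.8, 223.4], 0.52)]
bottle [([337.3, 222.6], 0.47), ([190.3, 192.0], 0.25)]
slide_box [([361.1, 109.5], 0.71)]
1.1
```

View pics/top0.png

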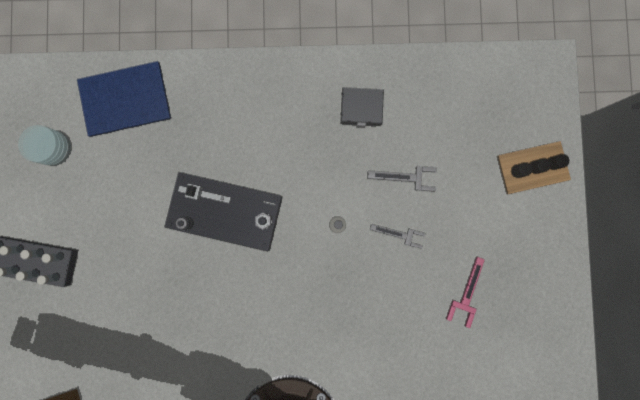

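View pics/side0.png

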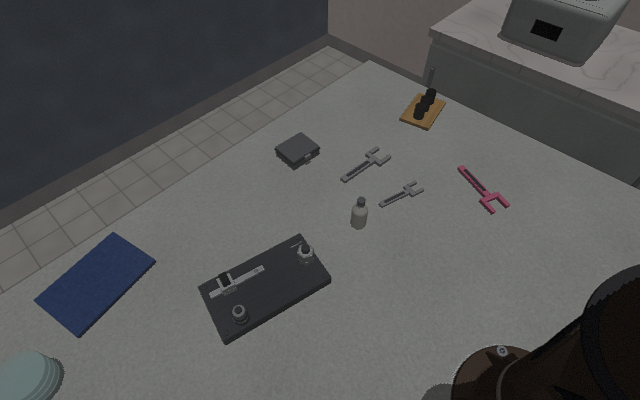

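```bash
cat > h.py <<'E'
import numpy as np, cv2
K={'side':np.array([[367.48572923,0,322.68658408],[0,367.48572923,197.56721914],[0,0,1]]),'top':np.array([[417.29822227,0,320.65193176],[0,417.29822227,201.78035978],[0,0,1]])}
W={'side':np.array([[-0.73101734,-0.68234333,0.00460868,0.35936438],[0.53655448,-0.57062988,0.62168386,-0.40193238],[-0.42157199,0.45693449,0.7832547,-0.67606207],[0,0,0,1]]),
'top':np.array([[-0.02454501,-0.99968839,-0.00454689,-0.07599011],[0.99781995,-0.02477734,0.06116717,-0.54983073],[-0.06126077,-0.00303562,0.99811718,-1.00517946],[0,0,0,1]])}
def proj(n,P):
    P=np.atleast_2d(P); c=P@W[n][:3,:3].T+W[n][:3,3]; c=c*[1,-1,-1]
    u=c@K[n].T; return u[:,:2]/u[:,2:]
def ray(n,uv,z):
    d=np.linalg.inv(K[n])@[uv[0],uv[1],1]; d=d*[1,-1,-1]
    R=W[n][:3,:3]; o=-R.T@W[n][:3,3]; d=R.T@d
    return o+d*(z-o[2])/d[2]
E
python3 - <<'E'
from h import *
for nm,z,s,t in [('plate',0,(266,287),(227.3,207.3)),('lower_mid',.036,(304.8,257.7),(264.8,220.3)),('jam_top',.067,(304.9,250.4),(259.8,220.3)),('grip',.07,(222.5,282.3),(189,192.2)),('spA',0,(477.5,187.4),(463.6,289.9)),('spB',0,(378.3,153.4),(399.9,178.7)),('jawA',.006,(500.3,207.3),(456.7,314.3)),('jawB',.006,(380.7,153.8),(432.6,182.5)),('small',0,(398.7,194.3),(395.7,232.2)),('obj',.03,(240.1,319),(189.8,223.4)),('bottle',0,(358.9,224.7),(337.3,222.6)),('box',0,(296.1,155.4),(361.1,109.5))]:
    print(nm,ray('side',s,z).round(3),ray('top',t,z).round(3))
for n in ['top','side']:
    im=cv2.imread(f'pics/{n}0.png'); 
    c=im[90:360,150:500] if n=='top' else im[100:360,170:540]
    cv2.imwrite(f'pics/{n}0c.png',cv2.resize(c,None,fx=2.1,fy=2.1,interpolation=cv2.INTER_CUBIC))
E
```

```text
plate [0.529 0.148 0.   ] [0.541 0.143 0.   ]
lower_mid [0.503 0.048 0.036] [0.505 0.045 0.036]
jam_top [0.503 0.046 0.067] [0.505 0.053 0.067]
grip [0.573 0.218 0.07 ] [0.574 0.216 0.07 ]
spA [ 0.324 -0.449  0.   ] [ 0.324 -0.435  0.   ]
spB [ 0.606 -0.366  0.   ] [ 0.602 -0.289  0.   ]
jawA [ 0.246 -0.422  0.006] [ 0.266 -0.413  0.006]
jawB [ 0.596 -0.364  0.006] [ 0.589 -0.368  0.006]
small [ 0.469 -0.279  0.   ] [ 0.469 -0.273  0.   ]
obj [0.502 0.238 0.03 ] [0.503 0.227 0.03 ]
bottle [ 0.484 -0.128  0.   ] [ 0.496 -0.13   0.   ]
box [ 0.779 -0.192  0.   ] [ 0.779 -0.197  0.   ]
```

View pics/top0c.png

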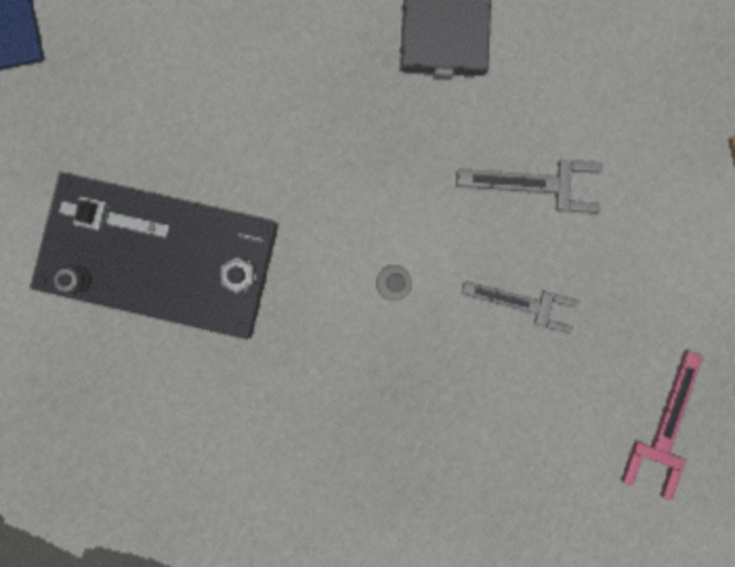

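View pics/side0c.png

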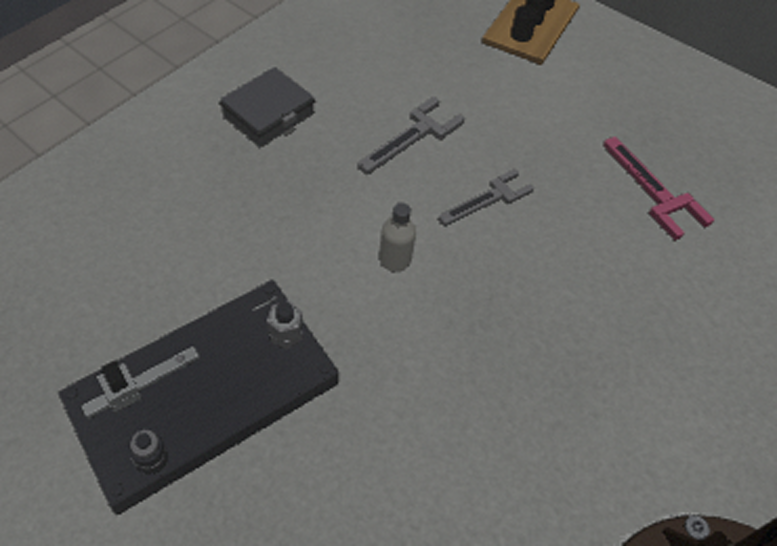

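```bash
cat >> h.py <<'E'
from scipy.optimize import minimize
from scipy.ndimage import map_coordinates
def gmag(path):
    g=cv2.cvtColor(cv2.imread(path),cv2.COLOR_BGR2GRAY).astype(float)
    g=cv2.GaussianBlur(g,(0,0),1.0); return cv2.magnitude(cv2.Sobel(g,6,1,0),cv2.Sobel(g,6,0,1))
def outline(poly,z,step=.001):
    out=[];poly=np.array(poly,float)
    for a,b in zip(poly,np.roll(poly,-1,0)):
        n=max(2,int(np.linalg.norm(b-a)/step)); t=np.arange(n)[:,None]/n
        out.append(a+(b-a)*t)
    o=np.vstack(out); return np.c_[o,np.full(len(o),z)]
def place(P,q):
    c,s=np.cos(q[2]),np.sin(q[2]); return np.c_[q[0]+c*P[:,0]-s*P[:,1],q[1]+s*P[:,0]+c*P[:,1],P[:,2]]
def fit(P,q0,G,rx=.012,ra=.12):
    def f(q):
        return -sum(map_coordinates(g,proj(n,place(P,q))[:,::-1].T,order=1).mean() for n,g in G.items())
    best=None;rng=np.random.default_rng(0)
    c=[np.array(q0)]+[np.array(q0)+rng.uniform(-1,1,3)*[rx,rx,ra] for _ in range(400)]
    c=sorted(c,key=f)[:8]
    r=min((minimize(f,x,method='Nelder-Mead',options=dict(initial_simplex=[x,x+[.003,0,0],x+[0,.003,0],x+[0,0,.03]],xatol=1e-5,fatol=1e-4)) for x in c),key=lambda r:r.fun)
    return r.x,-r.fun
plateP=np.vstack([outline(np.array([[-70,-130],[70,-130],[70,130],[-70,130]])/1e3,.030,.002)])
spanP=outline(np.array([[-10,85],[10,85],[10,-35],[30,-35],[30,-85],[18,-85],[18,-49],[-18,-49],[-18,-85],[-30,-85],[-30,-35],[-10,-35]])/1e3,.012)
E
cat > m.py <<'E'
from h import *
G={n:gmag(f'pics/{n}0.png') for n in ('top','side')}
for nm,P,q0 in [('plate',plateP,[.535,.146,-.22]),('span',spanP,[.602,-.295,0])]:
    for k in (['top'],['side'],['top','side']):
        q,v=fit(P,q0,{n:G[n] for n in k}); print(nm,k,q.round(4),round(v,1))
    for n in ('top','side'):
        im=cv2.imread(f'pics/{n}0.png'); 
        uv=proj(n,place(P,q)); m=uv.mean(0); x0,y0=int(m[0]-70),int(m[1]-60)
        c=cv2.resize(im[y0:y0+120,x0:x0+140],None,fx=5,fy=5,interpolation=cv2.INTER_CUBIC)
        for u in uv: cv2.circle(c,tuple(int(a) for a in ((u-[x0,y0]+.5)*5)),0,(0,0,255),-1)
        cv2.imwrite(f'pics/{nm}_{n}.png',c)
E
python3 m.py
python3 - <<'E'
from scipy.spatial.transform import Rotation as R
print(R.from_rotvec([-1.5563639 ,  0.26294446, -0.26273354]).as_matrix().round(3))
E
```

```text
plate ['top'] [ 0.5301  0.146  -0.2516] 179.6
plate ['side'] [ 0.5187  0.1503 -0.2505] 124.5
plate ['top', 'side'] [ 0.5294  0.1469 -0.2516] 280.3
span ['top'] [ 0.6031 -0.2876 -0.087 ] 68.7
span ['side'] [ 0.5982 -0.2828 -0.1107] 92.7
span ['top', 'side'] [ 0.6017 -0.2859 -0.0577] 135.9
[[ 0.944 -0.     0.329]
 [-0.329 -0.002  0.944]
 [ 0.    -1.    -0.002]]
```

```bash
cd pics; python3 -c "
import cv2,numpy as np
L=[cv2.imread(f) for f in ('plate_top.png','plate_side.png','span_top.png','span_side.png')]
o=np.vstack([np.hstack(L[:2]),np.hstack(L[2:])]); cv2.imwrite('mm.png',cv2.resize(o,(800,686),interpolation=cv2.INTER_AREA)[:600] if 0 else cv2.resize(o,(700,600),interpolation=cv2.INTER_AREA))"
```

```text
(no output)
```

View pics/mm.png

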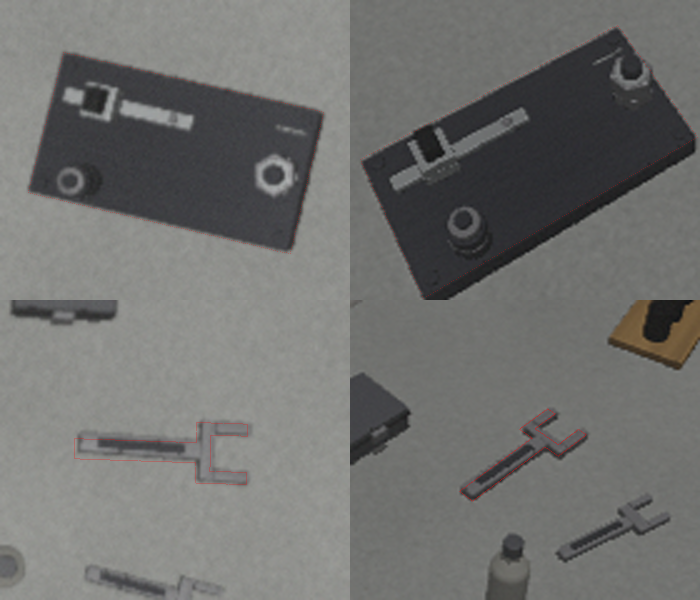

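View pics/plate_top.png

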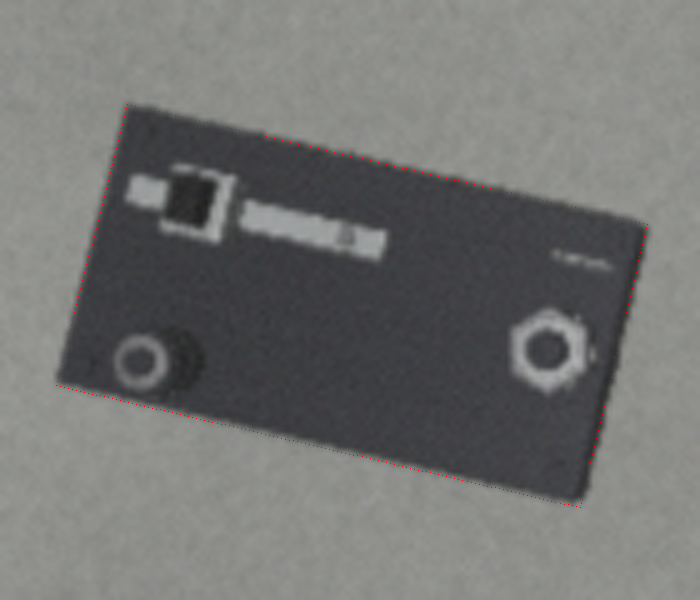

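View pics/span_top.png

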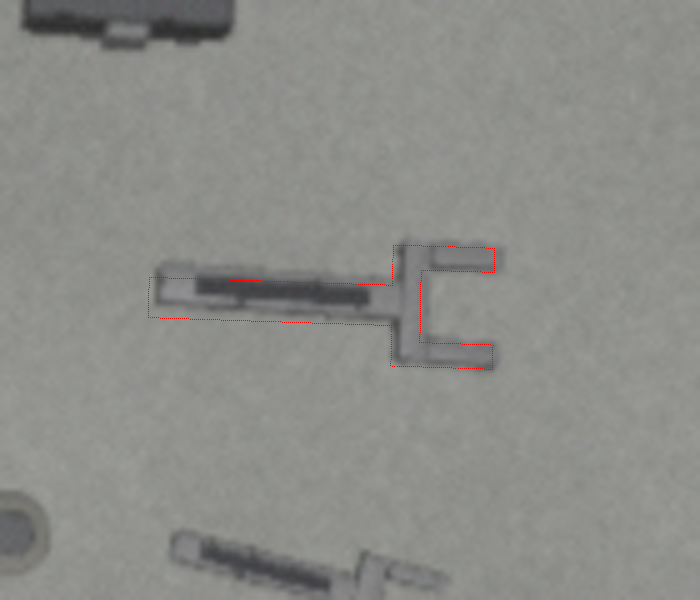

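```bash
cat > ov.py <<'E'
from h import *
def ov(n,path,Ps,out,box,f):
    im=cv2.imread(path); x0,y0,w,h=box
    c=cv2.resize(im[y0:y0+h,x0:x0+w],None,fx=f,fy=f,interpolation=cv2.INTER_CUBIC)
    for P in Ps:
        for u in proj(n,P):
            cv2.circle(c,tuple(int(round(a)) for a in ((u-[x0,y0]+.5)*f)),0,(0,0,255),-1)
    cv2.imwrite(out,c); return c
E
python3 - <<'E'
from ov import *
q=[.6031,-.2876,-.087]
a=ov('top','pics/top0.png',[place(spanP,q)],'pics/a.png',(355,155,90,45),8)
b=ov('side','pics/side0.png',[place(spanP,q)],'pics/b.png',(330,140,75,50),8)
b=cv2.copyMakeBorder(b[:,:720],0,0,0,120,cv2.BORDER_CONSTANT)[:, :720]
w=max(a.shape[1],b.shape[1]);p=lambda x:cv2.copyMakeBorder(x,0,0,0,w-x.shape[1],cv2.BORDER_CONSTANT)
cv2.imwrite('pics/ab.png',cv2.resize(np.vstack([p(a),p(b)]),None,fx=.78,fy=.78))
E
```

```text
(no output)
```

View pics/ab.png

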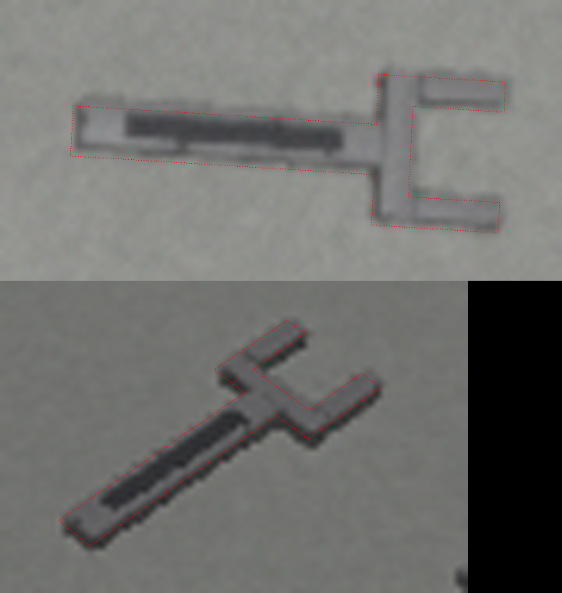

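```bash
python3 - <<'E'
from ov import *
G={n:gmag(f'pics/{n}0.png') for n in ('top','side')}
a=np.arange(6)*np.pi/3
hexP=outline(np.c_[np.cos(a+np.pi/6),np.sin(a+np.pi/6)]*.034/np.sqrt(3),.067,.0005) # flats face +-x at 0
b=np.arange(60)*np.pi/30
stud=np.c_[.009*np.cos(b),.009*np.sin(b),np.full(60,.067)]
for k in (['top'],['side'],['top','side']):
  for y0 in (0,-.5,.5):
    q,v=fit(hexP,[.5033,.0452,y0],{n:G[n] for n in k},.006,.3); print(k,q.round(4),round(v,1))
q,v=fit(plateP,[.53,.147,-.25],{'side':G['side']},.004,.03); print(q,v)
q,v=fit(plateP,[.53,.147,-.25],{'top':G['top']},.004,.03); print(q,v)
Q=[.5301,.146,-.2516]
rail=outline(np.array([[23,-12],[37,-12],[37,115],[23,115]])/1e3,.038)
ov('top','pics/top0.png',[place(plateP,Q),place(rail,Q),place(hexP,[.503,.0447,-.25])],'pics/c.png',(160,165,130,90),6)
ov('side','pics/side0.png',[place(plateP,Q),place(rail,Q)],'pics/d.png',(190,230,145,115),5)
E
```

```text
['top'] [ 0.5045  0.0469 -0.5385] 181.4
['top'] [ 0.5045  0.0469 -0.5385] 181.4
['top'] [0.5045 0.0469 0.5087] 181.4
['side'] [0.5026 0.0458 0.5817] 102.1
['side'] [ 0.5026  0.0458 -0.4655] 102.1
['side'] [0.5026 0.0458 0.5817] 102.1
['top', 'side'] [0.5038 0.0467 0.5341] 274.7
['top', 'side'] [ 0.5038  0.0467 -0.5131] 274.7
['top', 'side'] [0.5038 0.0467 0.5341] 274.7
[ 0.52773559  0.14789547 -0.25285522] 116.00967351591254
[ 0.5300595   0.14596473 -0.25157163] 179.59010069571798
```

View pics/c.png

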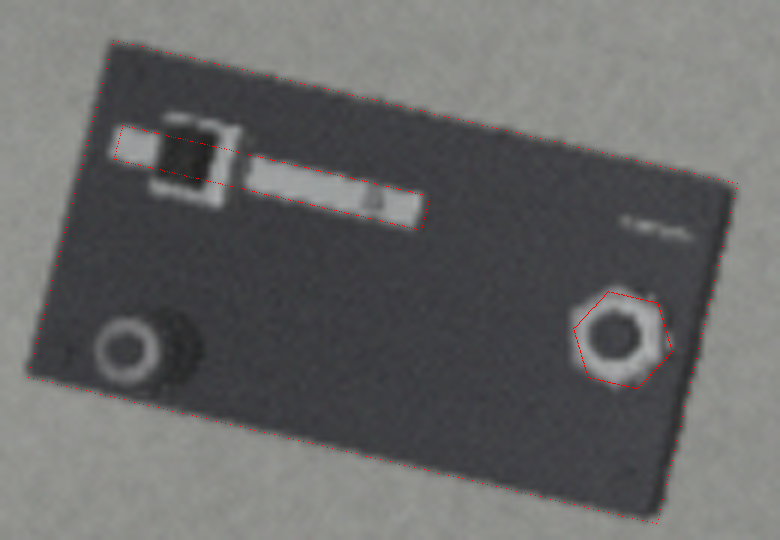

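View pics/d.png

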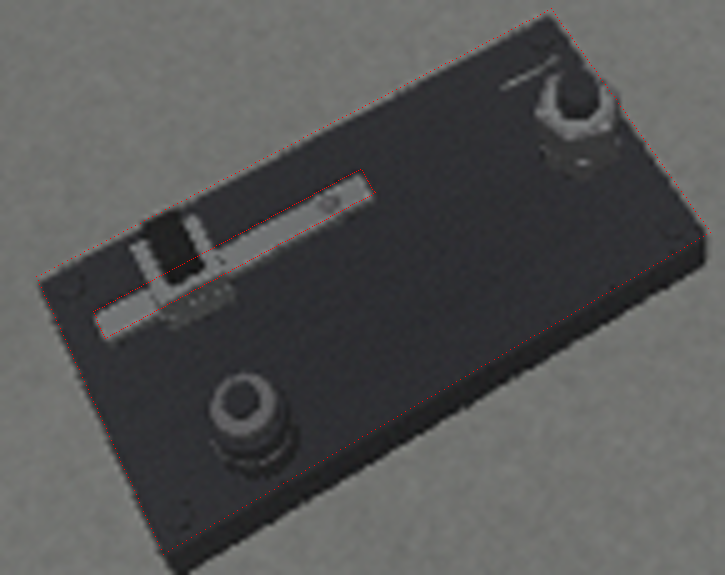

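```bash
cat >> h.py <<'E'
from scipy.spatial.transform import Rotation as R
def Rdes(az): # opening (tool z) at azimuth az, y down
    z=np.array([np.cos(az),np.sin(az),0]); y=np.array([0,0,-1.]); return np.c_[np.cross(y,z),y,z]
def go(s,p,az):
    M=R.from_rotvec(s['ee_rot']).as_matrix()
    print('clock',round(s['clock'],2),'shift',(M.T@(np.array(p)-s['position'])).round(4),'turn',np.degrees(R.from_matrix(M.T@Rdes(az)).as_rotvec()).round(2))
def rep(s):
    M=R.from_rotvec(s['ee_rot']).as_matrix()
    print('t',round(s['clock'],2),'p',s['position'].round(4),'az',np.degrees(np.arctan2(M[1,2],M[0,2])).round(2),'tilt',M[2].round(3),'F',s['force'].round(1),'T',s['ft_torque'].round(2),'w',round(s['width']*92,1),'j',s['joints'].round(2))
E
python3 - <<'E'
from h import *; from cell import *
s=observe(); rep(s); go(s,[.602,-.311,.22],-.084)
E
```

```text
t 1.1 p [0.2054 0.5903 0.2487] az 70.81 tilt [ 0. -1.  0.] F [-0.2 -0.1  0.7] T [-0.   -0.   -0.01] w 92.3 j [-1.34  0.43  0.02  1.57 -0.01  1.13 -0.08]
clock 1.1 shift [ 0.6708  0.0287 -0.7209] turn [-1.000e-02  7.563e+01 -0.000e+00]
```

arm_command([
  [[0.671,0.029,-0.721],[0,75.6,0]],
  [[0.671,0.029,-0.721],[0,75.6,0]],
  [[0.671,0.029,-0.721],[0,75.6,0]],
  [[0.671,0.029,-0.721],[0,75.6,0]],
  [[0.671,0.029,-0.721],[0,75.6,0]],
], fingers=-0.2, squeeze=50)

```text
clock: 1.6
position: [0.3066, 0.3597, 0.2415]
ee_rot: [-1.398, 0.849, -0.849]
force: [1.0, 0.4, -0.4]
width: 0.627
```

```bash
cat > g.py <<'E'
import sys
from h import *; from cell import *
s=observe(); rep(s); a=list(map(float,sys.argv[1:])); 
if a: go(s,a[:3],np.radians(a[3]))
E
python3 g.py .602 -.311 .22 -4.8
```

```text
t 1.6 p [0.3066 0.3597 0.2415] az 27.49 tilt [-0.001 -1.     0.   ] F [ 1.   0.4 -0.4] T [-0.1  -0.02  0.02] w 57.7 j [-1.18  0.19  0.24  1.96 -0.05  1.   -0.44]
clock 1.6 shift [ 0.7314  0.0211 -0.0475] turn [-2.000e-02  3.229e+01 -4.000e-02]
```

arm_command([
  [[0.731,0.021,-0.048],[0,32.3,0]],
  [[0.731,0.021,-0.048],[0,32.3,0]],
  [[0.731,0.021,-0.048],[0,32.3,0]],
  [[0.731,0.021,-0.048],[0,32.3,0]],
  [[0.731,0.021,-0.048],[0,32.3,0]],
])

```text
clock: 2.1
position: [0.4086, 0.1317, 0.2346]
ee_rot: [-1.168, 1.269, -1.269]
force: [0.6, -0.1, 0.3]
width: 0.602
```

```bash
python3 g.py .602 -.311 .22 -4.8
```

```text
t 2.1 p [0.4086 0.1317 0.2346] az -4.68 tilt [-0.001 -1.     0.001] F [ 0.6 -0.1  0.3] T [-0.05  0.02 -0.01] w 55.4 j [-0.87  0.12  0.49  2.07 -0.07  0.96 -0.43]
clock 2.1 shift [0.4254 0.0143 0.2289] turn [-0.05  0.12 -0.06]
```

arm_command([
  [[0.425,0.014,0.229],[0,0.1,0]],
  [[0.425,0.014,0.229],[0,0.1,0]],
  [[0.425,0.014,0.229],[0,0.1,0]],
  [[0.425,0.014,0.229],[0,0.1,0]],
  [[0.425,0.014,0.229],[0,0.1,0]],
])

```text
clock: 2.6
position: [0.5098, -0.0969, 0.2272]
ee_rot: [-1.17, 1.267, -1.267]
force: [0.9, 0.9, -0.3]
width: 0.598
```

```bash
python3 g.py .602 -.311 .08 -4.8
```

```text
t 2.6 p [ 0.5098 -0.0969  0.2272] az -4.52 tilt [-0.    -1.     0.001] F [ 0.9  0.9 -0.3] T [-0.02 -0.04 -0.04] w 55.0 j [-0.41  0.31  0.64  1.9  -0.22  1.    0.25]
clock 2.6 shift [0.2063 0.1472 0.1087] turn [-0.05  0.28 -0.03]
```

arm_command([
  [[0.206,0.01,0.109],[0,0.3,0]],
  [[0.206,0.01,0.109],[0,0.3,0]],
  [[0.206,0.04,0.109],[0,0.3,0]],
  [[0.206,0.1,0.109],[0,0.3,0]],
  [[0.206,0.1,0.109],[0,0.3,0]],
])

```text
clock: 3.1
position: [0.5972, -0.299, 0.1392]
ee_rot: [-1.167, 1.27, -1.273]
force: [0.5, 0.2, -0.5]
width: 0.598
```

arm_command([
  [[0,0,0],[0,0,0]],
  [[0,0,0],[0,0,0]],
])

```text
clock: 3.3
position: [0.5955, -0.2974, 0.1387]
ee_rot: [-1.169, 1.274, -1.271]
force: [-0.0, 1.0, 0.2]
width: 0.599
```

```bash
python3 - <<'E'
from h import *; from cell import *
for n in ['top','side']:
    p=get_image(n); cv2.imwrite(f'pics/{n}1.png',p['color'][:,:,::-1])
a=cv2.imread('pics/top1.png')[130:250,330:490]; b=cv2.imread('pics/side1.png')[90:230,320:480]
cv2.imwrite('pics/e.png',cv2.resize(np.vstack([a,b]),None,fx=2.3,fy=2.3,interpolation=cv2.INTER_CUBIC))
E
python3 g.py .602 -.311 .0245 -4.8
```

```text
t 3.4 p [ 0.5967 -0.296   0.141 ] az -4.8 tilt [-0.    -1.     0.001] F [-0.1  0.1  0.4] T [-0.05  0.05  0.02] w 55.3 j [ 0.02  0.65  0.58  1.62 -0.41  1.    0.65]
clock 3.4 shift [0.0145 0.1165 0.0063] turn [-0.08 -0.   -0.02]
```

View pics/e.png

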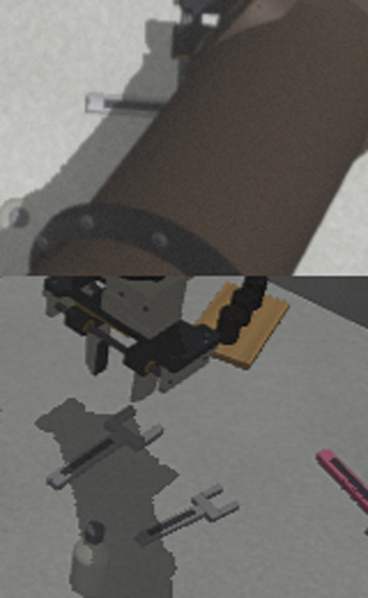

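arm_command([
  [[0.0145,0.03,0.006],[0,0,0]],
  [[0.0145,0.06,0.006],[0,0,0]],
  [[0.0145,0.085,0.006],[0,0,0]],
  [[0.0145,0.1,0.006],[0,0,0]],
  [[0.0145,0.1,0.006],[0,0,0]],
])

```text
clock: 3.9
position: [0.6007, -0.3101, 0.0393]
ee_rot: [-1.168, 1.272, -1.269]
force: [-0.2, 0.5, 0.7]
width: 0.601
```

```bash
cat > g.py <<'E'
import sys
from h import *; from cell import *
L=[]
for _ in range(4):
    p=get_image('side'); L.append(observe())
cv2.imwrite('pics/now.png',p['color'][:,:,::-1])
s=L[-1]; s['position']=np.mean([l['position'] for l in L],0); s['force']=np.mean([l['force'] for l in L],0);s['ee_rot']=np.mean([l['ee_rot'] for l in L],0);s['ft_torque']=np.mean([l['ft_torque'] for l in L],0)
rep(s); a=list(map(float,sys.argv[1:])); 
if a: go(s,a[:3],np.radians(a[3]))
E
python3 g.py .602 -.311 .0245 -4.8
python3 -c "
import cv2;a=cv2.imread('pics/now.png')[90:230,320:480];cv2.imwrite('pics/e2.png',cv2.resize(a,None,fx=4,fy=4,interpolation=cv2.INTER_CUBIC))"
```

```text
t 4.1 p [ 0.6018 -0.3117  0.0415] az -4.81 tilt [ 0.    -1.     0.002] F [ 0.1 -0.3  0.5] T [-0.11  0.02  0.  ] w 55.1 j [ 0.08  0.78  0.51  1.65 -0.48  0.84  0.72]
clock 4.1 shift [-0.0007  0.017   0.0001] turn [-0.11 -0.01  0.02]
```

View pics/e2.png

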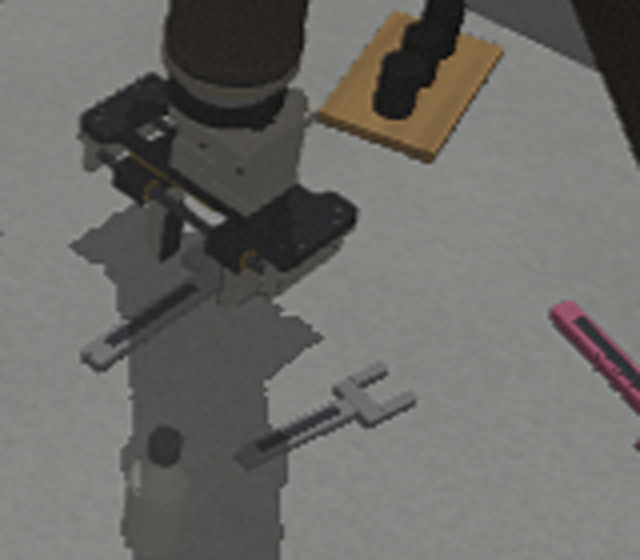

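arm_command([
  [[0,0.01,0],[0,0,0]],
  [[0,0.0165,0],[0,0,0]],
  [[0,0.0165,0],[0,0,0]],
])

```text
clock: 4.4
position: [0.6008, -0.3118, 0.0227]
ee_rot: [-1.168, 1.272, -1.271]
force: [-0.5, -0.2, 0.4]
width: 0.601
```

arm_command([
  [[0,0,0],[0,0,0]],
  [[0,0,0],[0,0,0]],
  [[0,0,0],[0,0,0]],
  [[0,0,0],[0,0,0]],
  [[0,0,0],[0,0,0]],
], fingers=1, squeeze=50)

```text
clock: 4.9
position: [0.6012, -0.3119, 0.0234]
ee_rot: [-1.168, 1.271, -1.272]
force: [0.1, -0.1, -1.1]
width: 0.213
```

```bash
python3 g.py .602 -.311 .10 -4.8
python3 -c "
import cv2;a=cv2.imread('pics/now.png')[90:230,320:480];cv2.imwrite('pics/e3.png',cv2.resize(a,None,fx=4,fy=4,interpolation=cv2.INTER_CUBIC))"
```

```text
t 5.1 p [ 0.6011 -0.3119  0.0234] az -4.85 tilt [ 0. -1.  0.] F [ 1.3 -0.2 -0.6] T [-0.13 -0.14  0.04] w 19.7 j [ 0.09  0.8   0.5   1.66 -0.49  0.81  0.73]
clock 5.1 shift [-0.0009 -0.0766  0.0008] turn [-0.02 -0.05  0.  ]
```

View pics/e3.png

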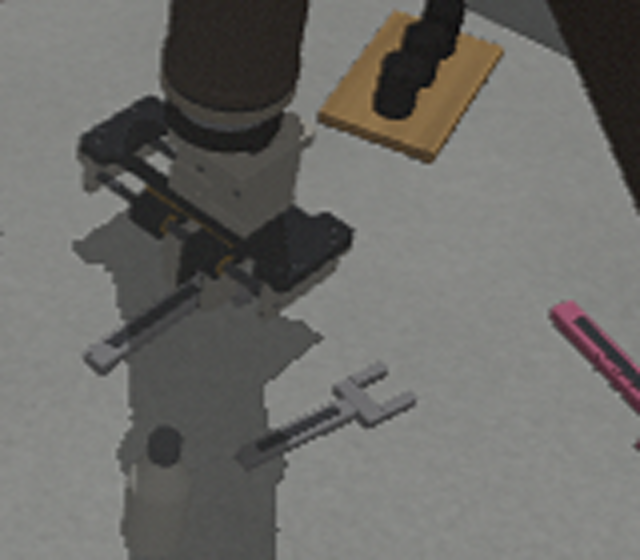

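arm_command([
  [[0,-0.03,0],[0,0,0]],
  [[0,-0.07,0],[0,0,0]],
  [[0,-0.11,0],[0,0,0]],
  [[0,-0.14,0],[0,0,0]],
  [[0,-0.14,0],[0,0,0]],
])

```text
clock: 5.6
position: [0.6024, -0.3134, 0.1679]
ee_rot: [-1.165, 1.266, -1.276]
force: [0.6, -0.4, -2.5]
width: 0.209
```

```bash
python3 g.py .5245 .127 .16 -14.44
python3 -c "
import cv2;a=cv2.imread('pics/now.png')[60:260,280:480];cv2.imwrite('pics/e4.png',cv2.resize(a,None,fx=3,fy=3,interpolation=cv2.INTER_CUBIC))"
```

```text
t 5.8 p [ 0.6005 -0.3115  0.163 ] az -4.85 tilt [-0.001 -1.    -0.   ] F [-0.2  0.4 -3.9] T [-0.13  0.09  0.02] w 19.7 j [ 0.04  0.65  0.59  1.57 -0.4   1.05  0.65]
clock 5.8 shift [-0.4305  0.0033 -0.1129] turn [ 0.03  9.59 -0.03]
```

View pics/e4.png

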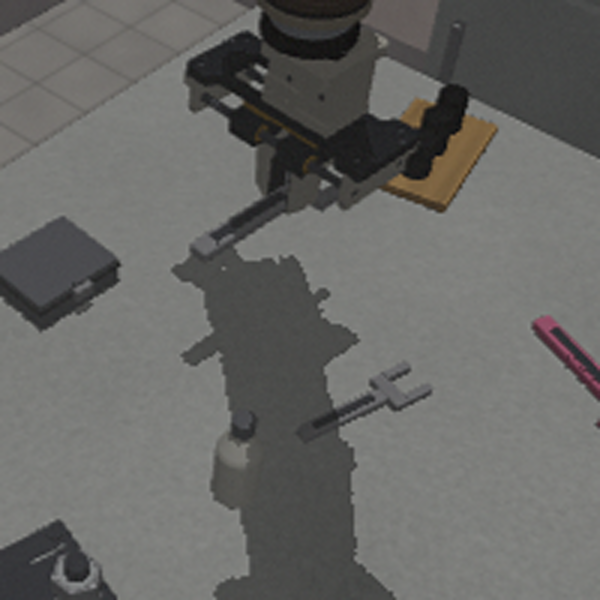

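arm_command([
  [[-0.4305,0.0033,-0.113],[0,9.6,0]],
  [[-0.4305,0.0033,-0.113],[0,9.6,0]],
  [[-0.4305,0.0033,-0.113],[0,9.6,0]],
  [[-0.4305,0.0033,-0.113],[0,9.6,0]],
  [[-0.4305,0.0033,-0.113],[0,9.6,0]],
])

```text
clock: 6.3
position: [0.5564, -0.0635, 0.1599]
ee_rot: [-1.082, 1.395, -1.392]
force: [0.2, 1.0, -2.8]
width: 0.214
```

```bash
cat > g1.py <<'E'
import sys
from h import *; from cell import *
s=observe(); rep(s); a=list(map(float,sys.argv[1:])); 
if a: go(s,a[:3],np.radians(a[3]))
E
python3 g1.py .5245 .127 .16 -14.44
```

```text
t 6.3 p [ 0.5564 -0.0635  0.1599] az -14.46 tilt [ 0.001 -1.    -0.003] F [ 0.2  1.  -2.8] T [-0.08 -0.04 -0.04] w 19.7 j [-0.46  0.48  0.67  1.88 -0.37  0.91  0.14]
clock 6.3 shift [-0.1765 -0.     -0.0785] turn [ 0.16 -0.02  0.05]
```

arm_command([
  [[-0.1765,0,-0.0785],[0,0,0]],
  [[-0.1765,0,-0.0785],[0,0,0]],
  [[-0.1765,0,-0.0785],[0,0,0]],
  [[-0.1765,0,-0.0785],[0,0,0]],
  [[-0.1765,0,-0.0785],[0,0,0]],
])

```text
clock: 6.8
position: [0.5235, 0.1328, 0.1595]
ee_rot: [-1.087, 1.389, -1.382]
force: [-0.4, 0.1, -3.4]
width: 0.212
```

```bash
python3 g.py .5245 .127 .085 -14.44
python3 - <<'E'
from cell import *; import cv2
p=get_image('top'); cv2.imwrite('pics/top2.png',p['color'][:,:,::-1])
import numpy as np
a=cv2.imread('pics/now.png')[180:350,180:390];b=cv2.imread('pics/top2.png')[120:290,140:350]
cv2.imwrite('pics/e5.png',cv2.resize(np.vstack([a,b])[:,:],None,fx=1.75,fy=1.75,interpolation=cv2.INTER_CUBIC))
E
```

```text
t 7.0 p [0.5251 0.1257 0.1603] az -14.32 tilt [ 0.002 -1.    -0.002] F [ 0.1 -0.8 -3.5] T [-0.21  0.07 -0.01] w 19.6 j [-0.82  0.45  0.68  1.93 -0.36  0.89 -0.22]
clock 7.0 shift [-0.0012  0.0753 -0.0008] turn [0.1  0.12 0.09]
```

View pics/e5.png

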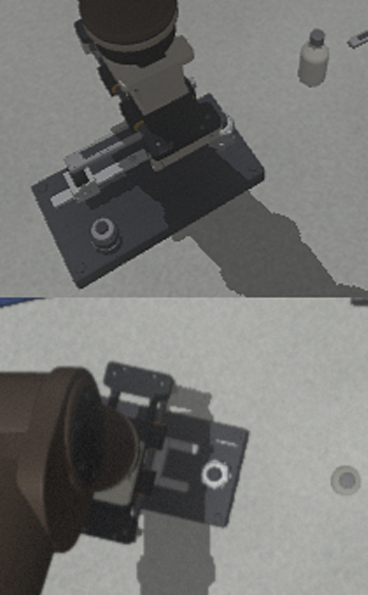

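arm_command([
  [[-0.001,0.03,-0.001],[0,0,0]],
  [[-0.001,0.06,-0.001],[0,0,0]],
  [[-0.001,0.075,-0.001],[0,0,0]],
  [[-0.001,0.075,-0.001],[0,0,0]],
  [[-0.001,0.075,-0.001],[0,0,0]],
])

```text
clock: 7.55
position: [0.5259, 0.1248, 0.0868]
ee_rot: [-1.078, 1.394, -1.395]
force: [0.4, 0.2, -2.3]
width: 0.212
```

```bash
python3 g.py .5245 .127 .057 -14.44
python3 - <<'E'
from cell import *; from ov import *
p=get_image('top'); cv2.imwrite('pics/top3.png',p['color'][:,:,::-1])
Q=[.530,.1482,-.252]
a=np.arange(6)*np.pi/3
hexP=outline(np.c_[np.cos(a+np.pi/6),np.sin(a+np.pi/6)]*.034/np.sqrt(3),.067,.0005)
s=observe(); t=s['position']; 
# spanner origin from TCP
yaw=np.radians(-14.4); 
o=[t[0]-np.sin(yaw)*.022, t[1]+np.cos(yaw)*.022]; h=t[2]-.0234
sp=spanP.copy(); sp[:,2]+=h
print(o,h)
ov('top','pics/top3.png',[place(sp,[*o,yaw]),place(hexP,[.5038,.0465,-.513]),place(plateP,Q)],'pics/e6.png',(215,165,75,80),8)
cv2.imwrite('pics/e6r.png',cv2.resize(cv2.imread('pics/top3.png')[165:245,215:290],None,fx=7,fy=7,interpolation=cv2.INTER_CUBIC))
E
```

```text
t 7.75 p [0.5263 0.1257 0.0875] az -14.52 tilt [-0.001 -1.     0.001] F [-0.1  0.4 -3.3] T [-0.13  0.07 -0.03] w 19.9 j [-0.76  0.55  0.6   1.99 -0.46  0.74 -0.14]
clock 7.75 shift [-0.0008  0.0305 -0.0021] turn [-0.08 -0.08 -0.05]
[np.float64(0.5315208392411421), np.float64(0.14751681752846038)] 0.06401477597746452
```

View pics/e6.png

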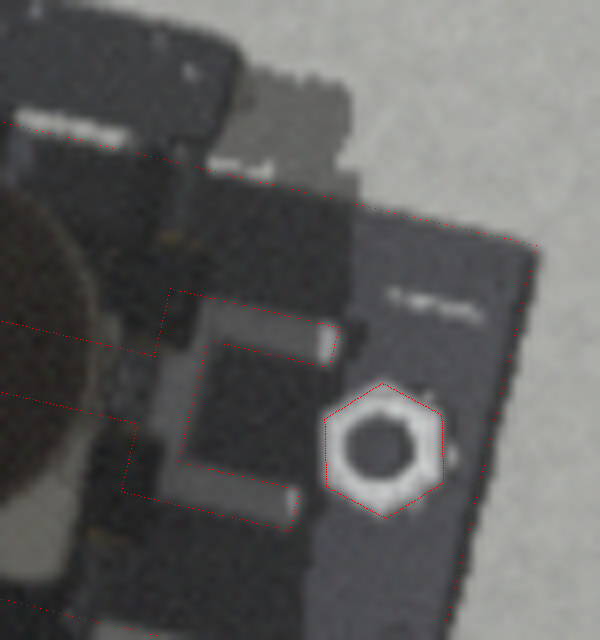

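View pics/e6r.png

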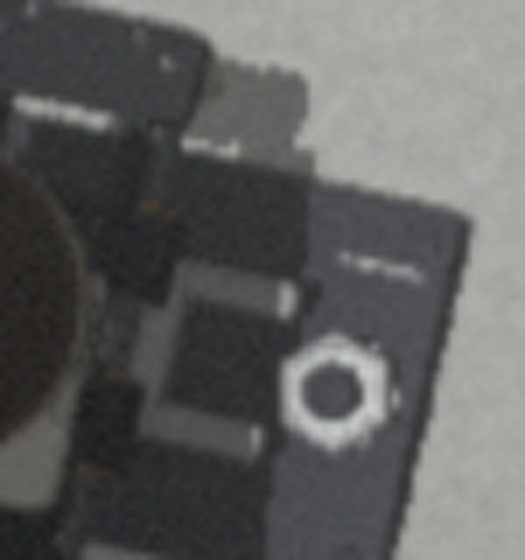

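```bash
cat > fs.py <<'E'
from h import *
def rel(path,t,zz,q0s,q0n=(.5038,.0465,-.513)):
    G={'top':gmag(path)}
    a=np.arange(6)*np.pi/3
    hexP=outline(np.c_[np.cos(a+np.pi/6),np.sin(a+np.pi/6)]*.034/np.sqrt(3),.067,.0005)
    pts=np.array([[30,-40],[30,-85],[18,-85],[18,-49],[-18,-49],[-18,-85],[-30,-85],[-30,-40]])/1e3
    o=outline(pts,zz+.012,.0005); o=o[:-90] if 0 else o
    # drop closing edge (last 60mm)
    o=o[:len(o)-120]
    qs,v=fit(o,q0s,G,.004,.03); qn,vn=fit(hexP,q0n,G,.004,.1)
    d=np.array(qn[:2])-qs[:2]; c,s=np.cos(qs[2]),np.sin(qs[2])
    print('span',qs.round(4),v,'nut',qn.round(4),vn); print('nut in spanner frame mm',(1e3*np.array([c*d[0]+s*d[1],-s*d[0]+c*d[1]])).round(1))
    return qs,qn
E
python3 - <<'E'
from fs import *
qs,qn=rel('pics/top3.png',None,.064,[.5317,.1475,-.252])
E
```

```text
span [ 0.532   0.1458 -0.2561] 83.60136252112399 nut [ 0.5045  0.0469 -0.5385] 228.82295177633634
nut in spanner frame mm [  -1.6 -102.7]
```

arm_command([
  [[0,0.01,-0.0018],[0,0,0]],
  [[0,0.02,-0.0018],[0,0,0]],
  [[0,0.028,-0.0018],[0,0,0]],
  [[0,0.032,-0.0018],[0,0,0]],
  [[0,0.032,-0.0018],[0,0,0]],
])

```text
clock: 8.3
position: [0.5234, 0.1264, 0.0539]
ee_rot: [-1.08, 1.393, -1.393]
force: [-0.1, 0.2, -3.7]
width: 0.213
```

```bash
python3 g.py .5245 .127 .055 -14.44
python3 - <<'E'
from cell import *; from ov import *; from fs import *
p=get_image('top'); cv2.imwrite('pics/top4.png',p['color'][:,:,::-1])
qs,qn=rel('pics/top4.png',None,.0320,[.530,.1475,-.252])
sp=spanP.copy(); sp[:,2]+=.032
ov('top','pics/top4.png',[place(sp,qs)],'pics/e7.png',(215,165,75,80),8)
E
```

```text
t 8.5 p [0.5238 0.1265 0.0544] az -14.47 tilt [ 0. -1. -0.] F [ 0.1 -0.3 -3.2] T [-0.13  0.05  0.02] w 19.5 j [-0.73  0.6   0.56  2.01 -0.5   0.67 -0.1 ]
clock 8.5 shift [-0.0007 -0.0006  0.0006] turn [ 0.   -0.03  0.01]
span [ 0.5299  0.1462 -0.2585] 81.31640917722183 nut [ 0.5045  0.0469 -0.5385] 223.09699732833866
nut in spanner frame mm [   0.8 -102.5]
```

View pics/e7.png

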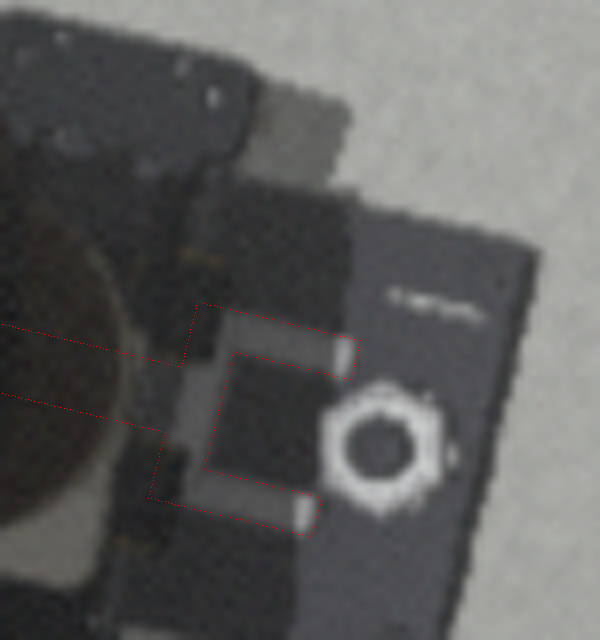

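arm_command([
  [[0.006,0,0.0005],[0,0,0]],
  [[0.012,0,0.0005],[0,0,0]],
  [[0.016,0,0.0005],[0,0,0]],
  [[0.016,0,0.0005],[0,0,0]],
])

```text
clock: 8.95
position: [0.52, 0.1099, 0.0546]
ee_rot: [-1.079, 1.394, -1.394]
force: [-0.6, -1.1, -3.6]
width: 0.212
```

```bash
python3 g.py 
python3 - <<'E'
from cell import *; from ov import *; from fs import *
p=get_image('top'); cv2.imwrite('pics/top5.png',p['color'][:,:,::-1])
cv2.imwrite('pics/e8.png',cv2.resize(p['color'][165:245,215:290,::-1],None,fx=8,fy=8,interpolation=cv2.INTER_CUBIC))
E
```

```text
t 9.15 p [0.5202 0.1109 0.0546] az -14.48 tilt [-0. -1.  0.] F [ 0.1 -0.1 -3. ] T [-0.13  0.08  0.  ] w 19.5 j [-0.71  0.59  0.56  2.03 -0.5   0.66 -0.08]
```

View pics/e8.png

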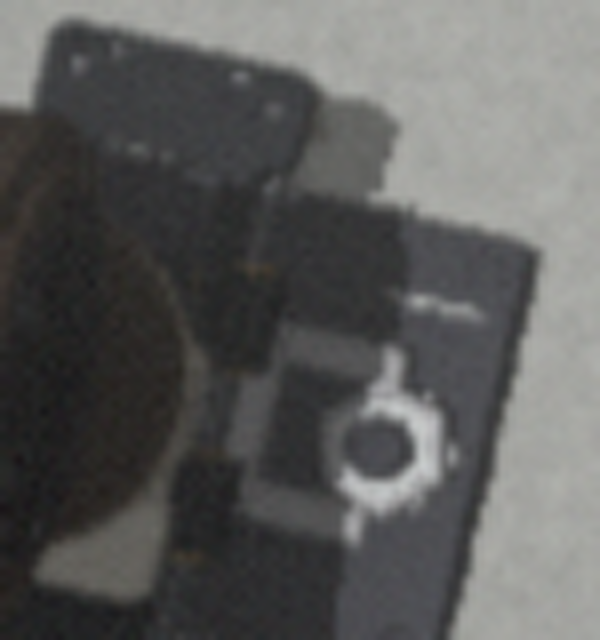

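arm_command([
  [[0.005,0,0],[0,0,0]],
  [[0.009,0,0],[0,0,0]],
  [[0.013,0,0],[0,0,0]],
  [[0.0165,0,0],[0,0,0]],
  [[0.0165,0,0],[0,0,0]],
])

```text
clock: 9.7
position: [0.516, 0.0942, 0.0546]
ee_rot: [-1.079, 1.393, -1.394]
force: [0.7, -0.8, -3.0]
width: 0.212
```

```bash
python3 g.py 
python3 - <<'E'
from cell import *; from ov import *; from fs import *
p=get_image('top'); cv2.imwrite('pics/top6.png',p['color'][:,:,::-1])
q,_=fit(plateP,[.53,.147,-.25],{'top':gmag('pics/top6.png')},.001,.01) if 0 else ([.530,.1482,-.252],0)
s=observe(); t=s['position']; yaw=-.2525
o=[.5162-np.sin(yaw)*.022, .0948+np.cos(yaw)*.022]
sp=spanP.copy(); sp[:,2]+=.0312
ov('top','pics/top6.png',[],'pics/e9.png',(215,165,75,80),8)
E
```

```text
t 9.9 p [0.5161 0.0949 0.0546] az -14.47 tilt [-0. -1.  0.] F [ 0.1 -0.  -3. ] T [-0.19  0.05  0.02] w 19.3 j [-0.68  0.58  0.55  2.05 -0.5   0.65 -0.05]
```

View pics/e9.png

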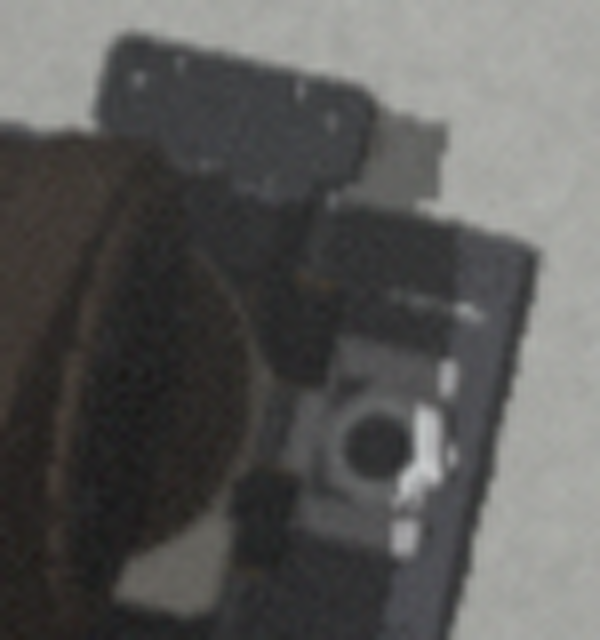

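arm_command([
  [[0.001,0,0],[0,0,0]],
  [[0.0018,0,0],[0,0,0]],
  [[0.0018,0,0],[0,0,0]],
])

```text
clock: 10.25
position: [0.5156, 0.0932, 0.0545]
ee_rot: [-1.079, 1.393, -1.393]
force: [0.2, -0.3, -2.0]
width: 0.209
```

```bash
python3 g.py
```

```text
t 10.45 p [0.5157 0.0932 0.0546] az -14.46 tilt [ 0. -1.  0.] F [ 0.1 -0.3 -3.4] T [-0.2  -0.    0.01] w 19.4 j [-0.68  0.58  0.55  2.05 -0.5   0.65 -0.04]
```

arm_command([
  [[0,0.0007,0],[0,0,0]],
  [[0,0.0014,0],[0,0,0]],
  [[0,0.0014,0],[0,0,0]],
])

```text
clock: 10.75
position: [0.5157, 0.0933, 0.0533]
ee_rot: [-1.079, 1.393, -1.392]
force: [-0.4, 0.8, 1.7]
width: 0.216
```

```bash
python3 g.py
```

```text
t 10.95 p [0.5157 0.0933 0.0533] az -14.46 tilt [-0. -1.  0.] F [-1.4  0.   2.8] T [-0.14  0.41 -0.  ] w 19.4 j [-0.68  0.58  0.55  2.05 -0.5   0.64 -0.04]
```

On the plate. Release with a partial opening, rise, look.

arm_command([
  [[0,0,0],[0,0,0]],
  [[0,0,0],[0,0,0]],
  [[0,0,0],[0,0,0]],
  [[0,-0.04,0],[0,0,0]],
  [[0,-0.08,0],[0,0,0]],
], fingers=0.1)

```text
clock: 11.45
position: [0.5148, 0.0929, 0.1333]
ee_rot: [-1.082, 1.394, -1.393]
force: [0.7, 0.2, 0.6]
width: 0.449
```

```bash
python3 g.py 
python3 - <<'E'
from cell import *; from ov import *; from fs import *
p=get_image('top'); cv2.imwrite('pics/top7.png',p['color'][:,:,::-1]); 
c=lambda i:cv2.resize(i,None,fx=3.4,fy=3.4,interpolation=cv2.INTER_CUBIC)
cv2.imwrite('pics/e10.png',np.vstack([c(p['color'][165:250,150:300,::-1]),c(cv2.imread('pics/now.png')[230:320,190:340])]))
for n,i in(('top',p),):
  print([(r['point'],r['confidence']) for r in place_of(i,'block_grip')])
E
```

```text
t 11.65 p [0.5175 0.0933 0.1365] az -14.48 tilt [-0.003 -1.     0.004] F [1.2 0.1 1.1] T [-0.07  0.04 -0.  ] w 41.5 j [-0.76  0.46  0.66  1.99 -0.39  0.81 -0.14]
[]
```

View pics/e10.png

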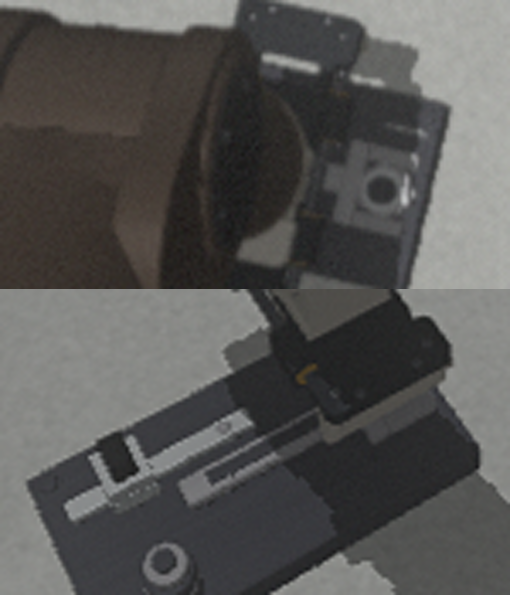

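```bash
python3 - <<'E'
from ov import *
G={n:gmag(f'pics/{n}0.png') for n in ('top','side')}
g=outline(np.array([[-12,-8],[12,-8],[12,8],[-12,8]])/1e3,.080,.0005)
b=outline(np.array([[-16,-15],[16,-15],[16,15],[-16,15]])/1e3,.060,.0005)
def val(P,y,k):
    o=[.530+.9684*.030+.2494*y,.1482-.2494*.030+.9684*y]
    return sum(map_coordinates(G[n],proj(n,place(P,[*o,-.252]))[:,::-1].T,order=1).mean() for n in k)
ys=np.arange(.05,.105,.0005)
for k in (['top'],['side'],['top','side']):
    print(k,[round(ys[np.argmax([val(P,y,k) for y in ys])],4) for P in (g,b)], round(ys[np.argmax([val(g,y,k)+val(b,y,k) for y in ys])],4))
E
python3 g.py .578 .215 .135 -14.44
```

```text
['top'] [np.float64(0.053), np.float64(0.074)] 0.053
['side'] [np.float64(0.073), np.float64(0.073)] 0.073
['top', 'side'] [np.float64(0.0725), np.float64(0.0735)] 0.073
t 11.95 p [0.515  0.0932 0.1322] az -14.46 tilt [ 0.001 -1.    -0.001] F [ 0.4 -0.2  0.1] T [-0.08  0.08  0.01] w 41.2 j [-0.76  0.46  0.66  1.99 -0.39  0.81 -0.14]
clock 11.95 shift [-0.1337 -0.003   0.0306] turn [ 0.08 -0.02  0.06]
```

arm_command([
  [[-0.05,0,0.012],[0,0,0]],
  [[-0.1,0,0.024],[0,0,0]],
  [[-0.132,0,0.031],[0,0,0]],
  [[-0.132,0,0.031],[0,0,0]],
  [[-0.132,0,0.031],[0,0,0]],
])

```text
clock: 12.45
position: [0.5783, 0.2135, 0.1321]
ee_rot: [-1.082, 1.392, -1.392]
force: [-0.4, -1.0, -0.2]
width: 0.453
```

```bash
python3 g.py .5776 .2129 .084 -14.44
python3 - <<'E'
from cell import *; from ov import *; from fs import *
p=get_image('top'); cv2.imwrite('pics/top8.png',p['color'][:,:,::-1]); 
c=lambda i:cv2.resize(i,None,fx=3.4,fy=3.4,interpolation=cv2.INTER_CUBIC)
cv2.imwrite('pics/e11.png',np.vstack([c(p['color'][165:250,150:300,::-1]),c(cv2.imread('pics/now.png')[230:320,190:340])]))
E
```

```text
t 12.65 p [0.5782 0.2118 0.1328] az -14.55 tilt [ 0.001 -1.    -0.001] F [ 0.  -0.4 -0.2] T [-0.13  0.06 -0.01] w 41.4 j [-0.86  0.6   0.64  1.76 -0.43  0.93 -0.3 ]
clock 12.65 shift [-0.001   0.0488 -0.0008] turn [ 0.03 -0.11  0.07]
```

View pics/e11.png

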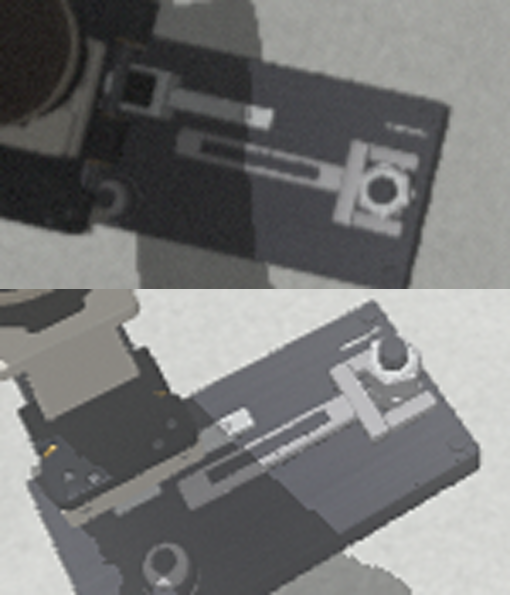

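arm_command([
  [[-0.001,0.02,-0.0008],[0,0,0]],
  [[-0.001,0.036,-0.0008],[0,0,0]],
  [[-0.001,0.046,-0.0008],[0,0,0]],
  [[-0.001,0.0475,-0.0008],[0,0,0]],
  [[-0.001,0.0475,-0.0008],[0,0,0]],
])

```text
clock: 13.2
position: [0.5781, 0.2142, 0.0855]
ee_rot: [-1.079, 1.393, -1.393]
force: [0.4, 0.1, 0.2]
width: 0.45
```

arm_command([
  [[0,0,0],[0,0,0]],
  [[0,0,0],[0,0,0]],
  [[0,0,0],[0,0,0]],
  [[0,0,0],[0,0,0]],
], fingers=1, squeeze=30)

```text
clock: 13.6
position: [0.5777, 0.2149, 0.0862]
ee_rot: [-1.079, 1.393, -1.391]
force: [-4.2, 0.6, 6.3]
width: 0.255
```

```bash
python3 g.py
```

```text
t 13.8 p [0.5776 0.2149 0.0862] az -14.44 tilt [-0.001 -1.    -0.001] F [-3.5  0.7  5.9] T [-0.01  0.91 -0.01] w 23.6 j [-0.83  0.65  0.59  1.8  -0.48  0.84 -0.26]
```

arm_command([
  [[0.01,0,0],[0,0,0]],
  [[0.02,0,0],[0,0,0]],
  [[0.03,0,0],[0,0,0]],
  [[0.04,0,0],[0,0,0]],
  [[0.045,0,0],[0,0,0]],
])

```text
clock: 14.3
position: [0.5663, 0.1706, 0.0861]
ee_rot: [-1.079, 1.394, -1.392]
force: [-3.0, 2.6, 4.9]
width: 0.26
```

```bash
python3 g.py
```

```text
t 14.5 p [0.5662 0.1704 0.0862] az -14.5 tilt [-0.    -1.    -0.001] F [-4.5  0.8  6.9] T [-0.1   1.07  0.04] w 23.8 j [-0.79  0.62  0.59  1.86 -0.47  0.8  -0.2 ]
```

arm_command([
  [[0.004,0,0],[0,0,0]],
  [[0.008,0,0],[0,0,0]],
  [[0.012,0,0],[0,0,0]],
  [[0.016,0,0],[0,0,0]],
  [[0.018,0,0],[0,0,0]],
])

```text
clock: 15.0
position: [0.5624, 0.1555, 0.0862]
ee_rot: [-1.078, 1.392, -1.389]
force: [-3.3, 2.7, 6.0]
width: 0.26
```

```bash
python3 g.py
```

```text
t 15.2 p [0.562  0.1538 0.0861] az -14.44 tilt [-0.001 -1.    -0.001] F [-4.6  0.6  7.2] T [ 0.03  1.07 -0.02] w 23.3 j [-0.76  0.61  0.59  1.88 -0.47  0.79 -0.17]
```

arm_command([
  [[0.0015,0,0],[0,0,0]],
  [[0.003,0,0],[0,0,0]],
  [[0.0045,0,0],[0,0,0]],
  [[0.0045,0,0],[0,0,0]],
])

```text
clock: 15.6
position: [0.5616, 0.1524, 0.0862]
ee_rot: [-1.077, 1.392, -1.388]
force: [-1.7, 9.9, 2.6]
width: 0.256
```

```bash
python3 g.py
```

```text
t 15.8 p [0.5616 0.1524 0.0862] az -14.32 tilt [-0.004 -1.     0.   ] F [-1.2  9.3  2.4] T [ 1.98  0.37 -0.05] w 23.7 j [-0.76  0.6   0.59  1.89 -0.47  0.79 -0.16]
```

arm_command([
  [[0.0015,0,0],[0,0,0]],
  [[0.003,0,0],[0,0,0]],
  [[0.003,0,0],[0,0,0]],
])

```text
clock: 16.1
position: [0.5615, 0.1522, 0.0862]
ee_rot: [-1.075, 1.392, -1.385]
force: [3.7, 17.4, -2.1]
width: 0.257
```

```bash
python3 g.py
```

```text
t 16.3 p [0.5615 0.1522 0.0862] az -14.21 tilt [-0.007 -1.     0.001] F [ 2.  16.9 -1.1] T [ 3.59 -0.25 -0.14] w 23.7 j [-0.76  0.6   0.59  1.89 -0.47  0.79 -0.16]
```

arm_command([
  [[-0.003,0,0],[0,0,0]],
  [[-0.005,0,0],[0,0,0]],
  [[-0.005,0,0],[0,0,0]],
])

```text
clock: 16.6
position: [0.5617, 0.1526, 0.0861]
ee_rot: [-1.079, 1.393, -1.39]
force: [-2.8, 5.2, 5.7]
width: 0.259
```

arm_command([
  [[0,0,0],[0,0,0]],
  [[0,0,0],[0,0,0]],
  [[0,0,0],[0,0,0]],
  [[0,-0.04,0],[0,0,0]],
  [[0,-0.08,0],[0,0,0]],
], fingers=0.1)

```text
clock: 17.1
position: [0.561, 0.1503, 0.1657]
ee_rot: [-1.082, 1.394, -1.394]
force: [1.6, 0.1, -0.1]
width: 0.45
```

```bash
python3 g.py .5042 .0467 .15 90
python3 - <<'E'
from cell import *; from ov import *; from fs import *
p=get_image('top'); cv2.imwrite('pics/top9.png',p['color'][:,:,::-1]); 
c=lambda i:cv2.resize(i,None,fx=3.4,fy=3.4,interpolation=cv2.INTER_CUBIC)
cv2.imwrite('pics/e12.png',np.vstack([c(p['color'][165:250,150:300,::-1]),c(cv2.imread('pics/now.png')[230:320,190:340])]))
E
```

```text
t 17.3 p [0.5638 0.1508 0.1694] az -14.51 tilt [-0.003 -1.     0.005] F [ 1.  -0.3  1. ] T [-0.1   0.02 -0.02] w 41.2 j [-0.82  0.51  0.67  1.82 -0.38  0.94 -0.24]
clock 17.3 shift [ 0.1158  0.0189 -0.0317] turn [  -0.33 -104.51    0.12]
```

View pics/e12.png

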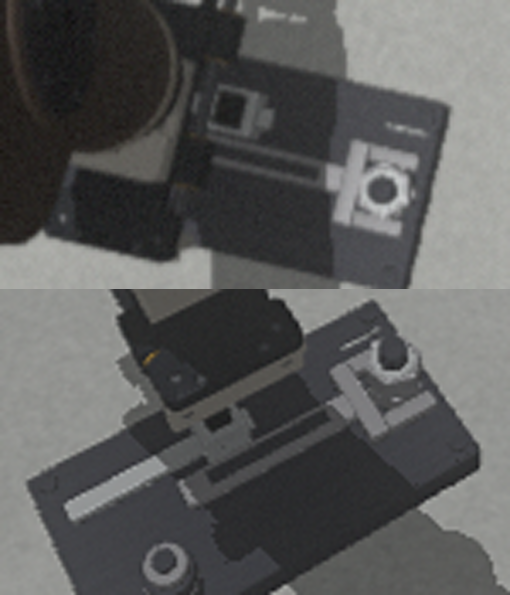

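arm_command([
  [[0.05,0,-0.015],[0,-8,0]],
  [[0.09,0,-0.025],[0,-16,0]],
  [[0.1158,0,-0.032],[0,-24,0]],
  [[0.1158,0,-0.032],[0,-32,0]],
  [[0.1158,0,-0.032],[0,-40,0]],
], fingers=-0.3)

```text
clock: 17.85
position: [0.5005, 0.0458, 0.1646]
ee_rot: [-1.391, 0.874, -0.871]
force: [-0.5, 0.9, 0.1]
width: 0.651
```

arm_command([
  [[0,0,0],[0,-8.5,0]],
  [[0,0,0],[0,-17,0]],
  [[0,0,0],[0,-25.5,0]],
  [[0,0,0],[0,-34,0]],
  [[0,0,0],[0,-42,0]],
])

```text
clock: 18.35
position: [0.5008, 0.0468, 0.1643]
ee_rot: [-1.551, 0.305, -0.301]
force: [0.3, 0.7, 0.1]
width: 0.648
```

```bash
python3 g.py .5042 .0467 .13 90
```

```text
t 18.55 p [0.5011 0.0467 0.1646] az 67.66 tilt [-0.002 -1.    -0.001] F [ 0.  -0.6 -0.4] T [-0.01 -0.01 -0.  ] w 59.8 j [-0.46  0.34  0.33  1.99 -0.15  0.84  1.13]
clock 18.55 shift [0.003  0.0346 0.0013] turn [  0.04 -22.34  -0.11]
```

arm_command([
  [[0.003,0,0.001],[0,-8,0]],
  [[0.003,0.01,0.001],[0,-16,0]],
  [[0.003,0.02,0.001],[0,-22.3,0]],
  [[0.003,0.02,0.001],[0,-22.3,0]],
])

```text
clock: 18.95
position: [0.5039, 0.0465, 0.1443]
ee_rot: [-1.571, 0.006, -0.001]
force: [0.6, 0.8, -0.2]
width: 0.649
```

```bash
python3 g.py .5042 .0467 .072 90
python3 - <<'E'
from cell import *; from ov import *; from fs import *
p=get_image('top'); cv2.imwrite('pics/top10.png',p['color'][:,:,::-1]); 
c=lambda i:cv2.resize(i,None,fx=3.4,fy=3.4,interpolation=cv2.INTER_CUBIC)
cv2.imwrite('pics/e13.png',np.vstack([c(p['color'][165:250,170:320,::-1]),c(cv2.imread('pics/now.png')[200:290,230:380])]))
E
```

```text
t 19.15 p [0.5048 0.0467 0.1455] az 89.57 tilt [-0.001 -1.    -0.   ] F [-0.2 -0.6  0.1] T [0.05 0.03 0.01] w 59.9 j [-0.38  0.37  0.23  2.   -0.12  0.79  1.49]
clock 19.15 shift [-0.0006  0.0735  0.    ] turn [ 0.01 -0.43 -0.04]
```

View pics/e13.png

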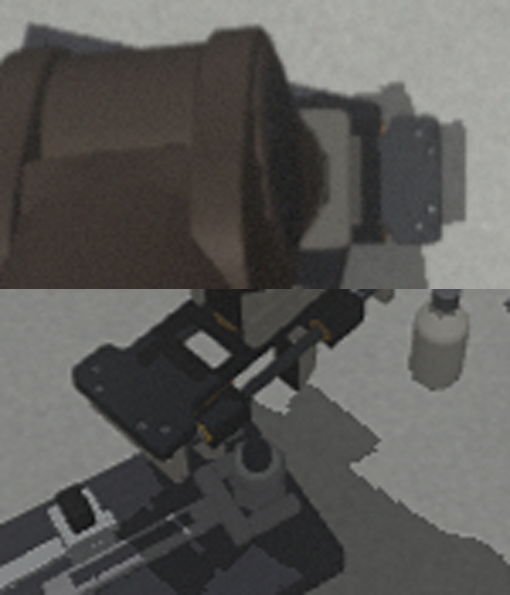

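arm_command([
  [[-0.0005,0.025,0],[0,0,0]],
  [[-0.0005,0.05,0],[0,0,0]],
  [[-0.0005,0.065,0],[0,0,0]],
  [[-0.0005,0.073,0],[0,0,0]],
  [[-0.0005,0.073,0],[0,0,0]],
])

```text
clock: 19.7
position: [0.5042, 0.0467, 0.0721]
ee_rot: [-1.571, 0.004, -0.002]
force: [0.4, -0.1, -0.5]
width: 0.65
```

```bash
python3 g.py .5042 .0467 .072 90
python3 -c "
import cv2;a=cv2.imread('pics/now.png')[200:300,230:380];cv2.imwrite('pics/e14.png',cv2.resize(a,None,fx=4,fy=4,interpolation=cv2.INTER_CUBIC))"
```

```text
t 19.9 p [0.505  0.0468 0.0733] az 89.81 tilt [ 0.001 -1.     0.   ] F [-0.2 -0.5  0.1] T [ 0.02  0.03 -0.01] w 60.0 j [-0.35  0.48  0.2   2.06 -0.16  0.62  1.53]
clock 19.9 shift [-0.0008  0.0013 -0.0001] turn [-0.01 -0.19  0.05]
```

View pics/e14.png

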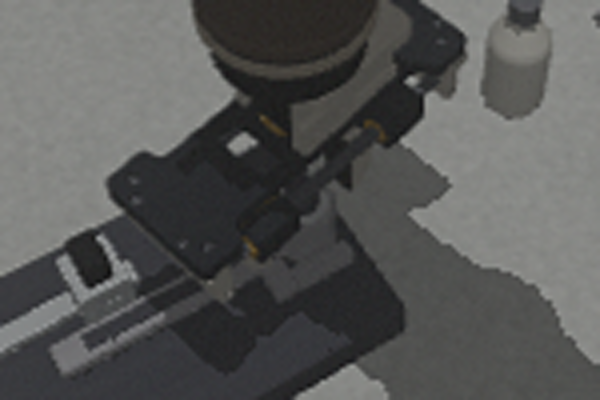

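arm_command([
  [[0,0,0],[0,0,0]],
  [[0,0,0],[0,0,0]],
  [[0,0,0],[0,0,0]],
  [[0,0,0],[0,0,0]],
  [[0,0,0],[0,0,0]],
], fingers=1, squeeze=40)

```text
clock: 20.4
position: [0.5046, 0.0465, 0.0729]
ee_rot: [-1.571, 0.002, -0.003]
force: [-1.0, -2.0, 2.6]
width: 0.366
```

```bash
python3 g.py
```

```text
t 20.6 p [0.5046 0.0465 0.0728] az 89.82 tilt [ 0. -1. -0.] F [-1.3 -1.8  4.4] T [-0.32  0.19  0.  ] w 33.9 j [-0.35  0.48  0.2   2.06 -0.16  0.62  1.53]
```

arm_command([
  [[0,0,0],[0,4,0]],
  [[0,0,0],[0,8,0]],
  [[0,0,0],[0,12,0]],
  [[0,0,0],[0,16,0]],
  [[0,0,0],[0,20,0]],
])

```text
clock: 21.1
position: [0.5045, 0.0461, 0.0728]
ee_rot: [-1.553, 0.278, -0.279]
force: [-0.6, -2.7, 5.6]
width: 0.367
```

```bash
python3 g.py
```

```text
t 21.3 p [0.5045 0.0461 0.0728] az 69.66 tilt [ 0.    -1.    -0.001] F [-1.7 -3.4  6.1] T [-0.73  0.27 -0.  ] w 34.0 j [-0.42  0.48  0.3   2.06 -0.24  0.63  1.26]
```

arm_command([
  [[0,0,0],[0,5,0]],
  [[0,0,0],[0,10,0]],
  [[0,0,0],[0,15,0]],
  [[0,0,0],[0,20,0]],
  [[0,0,0],[0,25,0]],
])

```text
clock: 21.8
position: [0.5042, 0.0457, 0.0728]
ee_rot: [-1.482, 0.619, -0.62]
force: [-2.5, -4.2, 6.9]
width: 0.367
```

```bash
python3 g.py
python3 -c "
import cv2;a=cv2.imread('pics/now.png')[200:320,190:380];cv2.imwrite('pics/e15.png',cv2.resize(a,None,fx=3.5,fy=3.5,interpolation=cv2.INTER_CUBIC))"
```

```text
t 22.0 p [0.5043 0.0456 0.0728] az 44.6 tilt [ 0.001 -1.    -0.001] F [-2.5 -5.3  7.6] T [-1.1   0.49 -0.03] w 33.6 j [-0.51  0.5   0.43  2.07 -0.34  0.64  0.92]
```

View pics/e15.png

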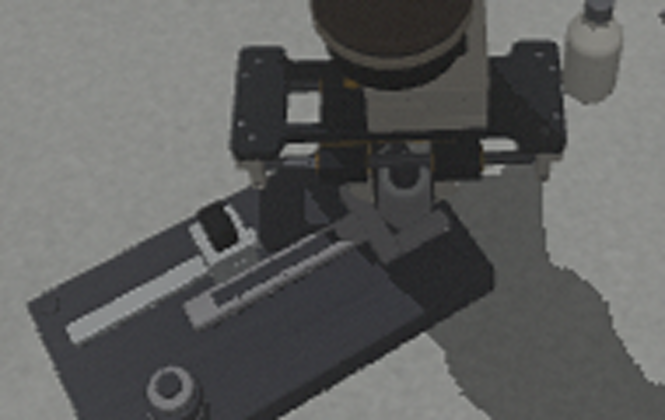

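arm_command([
  [[0,0,0],[0,6,0]],
  [[0,0,0],[0,12,0]],
  [[0,0,0],[0,18,0]],
  [[0,0,0],[0,24,0]],
  [[0,0,0],[0,30,0]],
])

```text
clock: 22.5
position: [0.5038, 0.0453, 0.0728]
ee_rot: [-1.32, 1.021, -1.02]
force: [-4.5, -5.9, 9.1]
width: 0.368
```

```bash
python3 g.py; python3 - <<'E'
from cell import *; import cv2
p=get_image('top'); cv2.imwrite('pics/top11.png',p['color'][:,:,::-1]);import numpy as np
c=lambda i:cv2.resize(i,None,fx=3.4,fy=3.4,interpolation=cv2.INTER_CUBIC)
cv2.imwrite('pics/e16.png',np.vstack([c(p['color'][165:250,150:320,::-1]),c(cv2.imread('pics/now.png')[230:320,190:360])]))
E
```

```text
t 22.7 p [0.5038 0.0453 0.0727] az 14.55 tilt [ 0.001 -1.    -0.001] F [-4.2 -5.5 10.6] T [-1.37  0.99 -0.03] w 33.8 j [-0.62  0.53  0.58  2.08 -0.46  0.66  0.53]
```

View pics/e16.png

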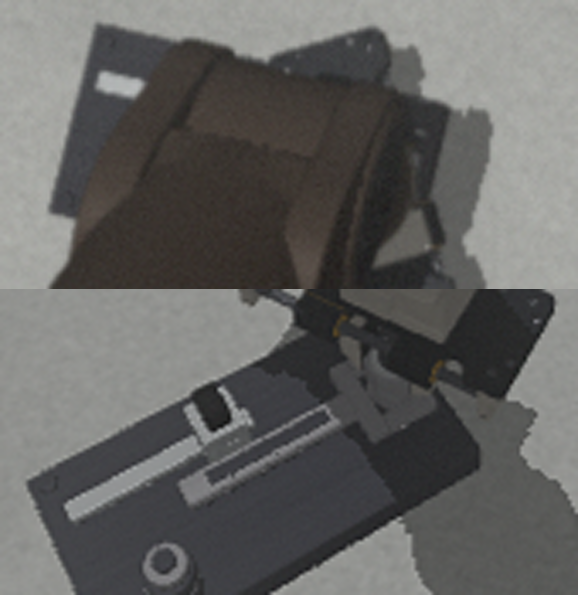

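arm_command([
  [[0.0003,-0.0008,-0.001],[0,6,0]],
  [[0.0006,-0.0015,-0.0017],[0,12,0]],
  [[0.0006,-0.0015,-0.0017],[0,18,0]],
  [[0.0006,-0.0015,-0.0017],[0,24,0]],
  [[0.0006,-0.0015,-0.0017],[0,30,0]],
])

```text
clock: 23.25
position: [0.503, 0.0453, 0.0731]
ee_rot: [-1.071, 1.403, -1.406]
force: [4.5, -2.1, -17.7]
width: 0.367
```

```bash
python3 g.py
```

```text
t 23.45 p [0.503  0.0452 0.0731] az -15.38 tilt [ 0.002 -1.     0.   ] F [  4.3  -2.9 -15.3] T [-0.8  -1.04 -0.03] w 33.5 j [-0.72  0.56  0.73  2.09 -0.58  0.7   0.13]
```

arm_command([
  [[0,0.0006,0],[0,3,0]],
  [[0,0.0008,0],[0,6,0]],
  [[0,0.0008,0],[0,9,0]],
  [[0,0.0008,0],[0,12,0]],
])

```text
clock: 23.85
position: [0.5028, 0.0453, 0.0729]
ee_rot: [-0.946, 1.55, -1.551]
force: [-0.3, -3.1, -2.6]
width: 0.366
```

```bash
python3 g.py;python3 -c "
import cv2;a=cv2.imread('pics/now.png')[200:320,190:380];cv2.imwrite('pics/e17.png',cv2.resize(a,None,fx=4,fy=4,interpolation=cv2.INTER_CUBIC))"
```

```text
t 24.05 p [0.5028 0.0453 0.0729] az -27.21 tilt [ 0.001 -1.     0.   ] F [ 0.5 -3.5 -4.7] T [-0.86 -0.13 -0.01] w 34.0 j [-0.75  0.58  0.78  2.09 -0.63  0.72 -0.02]
```

View pics/e17.png

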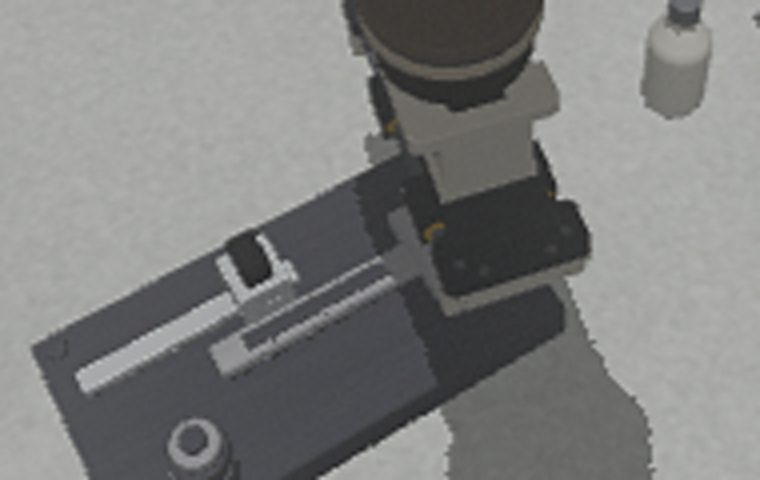

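arm_command([
  [[0,0.0002,0],[0,5,0]],
  [[0,0.0002,0],[0,10,0]],
  [[0,0.0002,0],[0,15,0]],
  [[0,0.0002,0],[0,20,0]],
  [[0,0.0002,0],[0,25,0]],
])

```text
clock: 24.55
position: [0.5024, 0.0456, 0.0729]
ee_rot: [-0.63, 1.843, -1.842]
force: [-1.3, -2.7, -1.7]
width: 0.365
```

```bash
python3 g.py
```

```text
t 24.75 p [0.5024 0.0456 0.0729] az -52.18 tilt [ 0.001 -1.    -0.   ] F [-2.  -3.2 -1.1] T [-0.76  0.55 -0.02] w 33.8 j [-0.82  0.63  0.9   2.1  -0.73  0.77 -0.35]
```

Turned 142° so far. Smaller steps now.

arm_command([
  [[0,0,0],[0,3,0]],
  [[0,0,0],[0,6,0]],
  [[0,0,0],[0,9,0]],
  [[0,0,0],[0,12,0]],
  [[0,0,0],[0,15,0]],
])

```text
clock: 25.25
position: [0.5023, 0.0459, 0.0729]
ee_rot: [-0.407, 2.003, -2.001]
force: [-2.9, -2.3, -1.8]
width: 0.364
```

```bash
python3 g.py
```

```text
t 25.45 p [0.5023 0.0458 0.0729] az -67.08 tilt [ 0.001 -1.    -0.001] F [-3.8 -2.1 -0.5] T [-0.59  0.97 -0.03] w 33.7 j [-0.86  0.67  0.98  2.1  -0.79  0.8  -0.55]
```

arm_command([
  [[0,0,0],[0,2.5,0]],
  [[0,0,0],[0,5,0]],
  [[0,0,0],[0,7.5,0]],
  [[0,0,0],[0,7.5,0]],
])

```text
clock: 25.85
position: [0.5023, 0.046, 0.0729]
ee_rot: [-0.283, 2.079, -2.077]
force: [-5.0, -1.3, -0.6]
width: 0.369
```

```bash
python3 g.py;python3 -c "
import cv2;a=cv2.imread('pics/now.png')[200:320,190:380];cv2.imwrite('pics/e18.png',cv2.resize(a,None,fx=4,fy=4,interpolation=cv2.INTER_CUBIC))"
```

```text
t 26.05 p [0.5023 0.046  0.0729] az -74.51 tilt [ 0.001 -1.    -0.001] F [-4.7 -1.1 -1. ] T [-0.45  1.24  0.03] w 33.7 j [-0.88  0.68  1.01  2.1  -0.82  0.82 -0.66]
```

View pics/e18.png

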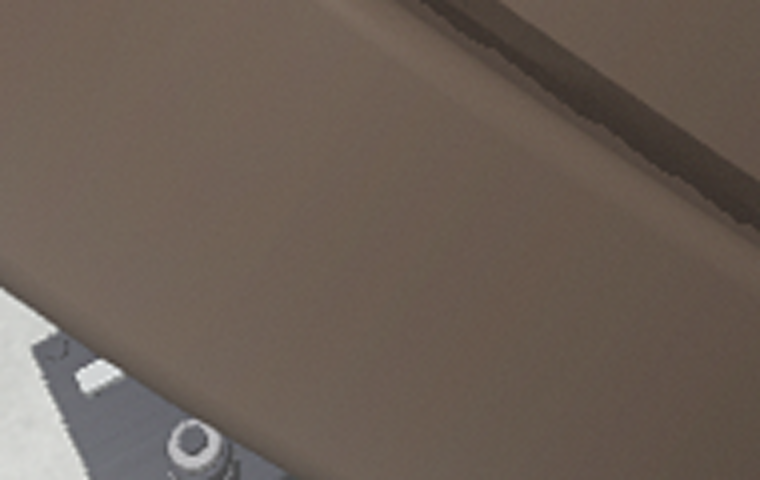

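arm_command([
  [[0,0,0],[0,2,0]],
  [[0,0,0],[0,4,0]],
  [[0,0,0],[0,4,0]],
])

```text
clock: 26.35
position: [0.5022, 0.0461, 0.0729]
ee_rot: [-0.212, 2.119, -2.117]
force: [-5.7, -1.1, -0.0]
width: 0.366
```

```bash
python3 g.py
```

```text
t 26.55 p [0.5022 0.0461 0.0729] az -78.57 tilt [ 0.001 -1.    -0.001] F [-5.4 -1.5 -0.2] T [-0.41  1.36  0.35] w 33.6 j [-0.89  0.69  1.03  2.1  -0.84  0.83 -0.71]
```

arm_command([
  [[0,0,0],[0,2,0]],
  [[0,0,0],[0,4,0]],
  [[0,0,0],[0,4,0]],
])

```text
clock: 26.85
position: [0.5022, 0.0462, 0.0729]
ee_rot: [-0.142, 2.156, -2.155]
force: [-6.0, -0.5, 0.8]
width: 0.367
```

```bash
python3 g.py
```

```text
t 27.05 p [0.5022 0.0462 0.0729] az -82.5 tilt [ 0.002 -1.    -0.001] F [-5.8 -1.6  0.4] T [-0.44  1.45  0.93] w 33.8 j [-0.9   0.7   1.05  2.1  -0.85  0.84 -0.77]
```

arm_command([
  [[0,0,0],[0,-2,0]],
  [[0,0,0],[0,-4.5,0]],
  [[0,0,0],[0,-4.5,0]],
])

```text
clock: 27.35
position: [0.5023, 0.046, 0.0729]
ee_rot: [-0.223, 2.113, -2.111]
force: [-5.2, -1.8, -0.7]
width: 0.367
```

```bash
python3 g.py
```

```text
t 27.55 p [0.5023 0.046  0.0729] az -78.1 tilt [ 0.001 -1.    -0.001] F [-5.4 -1.  -1.1] T [-0.41  1.32  0.1 ] w 33.9 j [-0.89  0.69  1.03  2.1  -0.83  0.83 -0.71]
```

arm_command([
  [[0,0,0],[0,0,0]],
  [[0,0,0],[0,0,0]],
  [[0,0,0],[0,0,0]],
  [[0,0,0],[0,0,0]],
  [[0,-0.02,0],[0,0,0]],
], fingers=-0.3)

```text
clock: 28.05
position: [0.5021, 0.0459, 0.0921]
ee_rot: [-0.222, 2.113, -2.114]
force: [0.6, 0.5, 0.2]
width: 0.646
```

arm_command([
  [[0,-0.04,0],[0,0,0]],
  [[0,-0.08,0],[0,0,0]],
  [[0,-0.12,0],[0,0,0]],
  [[0,-0.14,0],[0,0,0]],
  [[0,-0.14,0],[0,0,0]],
])

```text
clock: 28.55
position: [0.5048, 0.0455, 0.2359]
ee_rot: [-0.214, 2.111, -2.109]
force: [0.3, 0.5, -1.0]
width: 0.652
```

```bash
python3 g.py .42 .3 .25 -14
```

```text
t 28.75 p [0.503 0.046 0.233] az -78.13 tilt [-0.    -1.    -0.001] F [-0.2 -0.4 -0.3] T [-0.07  0.18  0.01] w 59.9 j [-1.08  0.48  1.27  1.94 -0.52  1.11 -0.96]
clock 28.75 shift [ 0.029  -0.0168 -0.2656] turn [ 2.000e-02 -6.413e+01 -5.000e-02]
```

arm_command([
  [[0.005,0,-0.04],[0,-8,0]],
  [[0.01,0,-0.08],[0,-16,0]],
  [[0.015,0,-0.13],[0,-24,0]],
  [[0.02,0,-0.18],[0,-32,0]],
  [[0.025,0,-0.22],[0,-40,0]],
])

```text
clock: 29.25
position: [0.4316, 0.2585, 0.232]
ee_rot: [-0.824, 1.676, -1.676]
force: [0.6, -0.2, -0.6]
width: 0.649
```

```bash
python3 g.py .3 .45 .25 30; python3 - <<'E'
from cell import *; import cv2
p=get_image('top'); cv2.imwrite('pics/top12.png',p['color'][:,:,::-1]);import numpy as np
c=lambda i:cv2.resize(i,None,fx=3.4,fy=3.4,interpolation=cv2.INTER_CUBIC)
cv2.imwrite('pics/e19.png',np.vstack([c(p['color'][165:250,150:320,::-1]),c(cv2.imread('pics/now.png')[230:320,190:360])]))
E
```

```text
t 29.45 p [0.431  0.2604 0.2317] az -37.52 tilt [ 0.002 -1.    -0.001] F [0.2 1.1 0.2] T [-0.    0.12  0.01] w 59.8 j [-1.47  0.41  1.13  1.94 -0.42  1.06 -0.82]
clock 29.45 shift [-0.0706 -0.0181 -0.2194] turn [ 1.300e-01 -6.752e+01  5.000e-02]
```

View pics/e19.png

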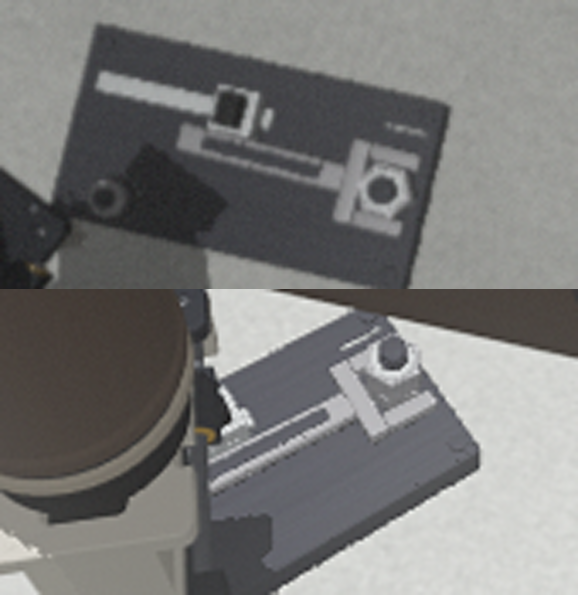

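```bash
python3 - <<'E'
from ov import *
G={'top':gmag('pics/top12.png')}
sp=spanP.copy(); sp[:,2]+=.030
q,v=fit(sp,[.52,.112,-.27],G,.006,.08); print('span',q.round(4),v)
Q=np.array([.5295,.1481]);c,s=np.cos(-.252),np.sin(-.252)
T=lambda w:1e3*np.array([c*(w[0]-Q[0])+s*(w[1]-Q[1]),-s*(w[0]-Q[0])+c*(w[1]-Q[1])])
print('origin in plate',T(q[:2]).round(1)); jaw=q[:2]+.07*np.array([np.sin(q[2]),-np.cos(q[2])]); print('jaw',jaw,T(jaw).round(1))
a=np.arange(6)*np.pi/3
hexP=outline(np.c_[np.cos(a+np.pi/6),np.sin(a+np.pi/6)]*.034/np.sqrt(3),.067,.0005)
for z in(-.4,.1):
  h,_=fit(hexP,[.504,.0467,z],G,.004,.3); print(h, ((-(h[2]+.252))%(np.pi/3)))
b=outline(np.array([[-16,-15],[16,-15],[16,15],[-16,15]])/1e3,.060,.0005)
bq,_=fit(b,[.530+.029+.0025,.1482-.0075+.0097,-.252],G,.006,.03); print('block plate',T(bq[:2]).round(1))
ov('top','pics/top12.png',[place(sp,q),place(b,bq),place(hexP,h)],'pics/e20.png',(170,175,120,75),6)
E
```

```text
span [ 0.5232  0.1126 -0.2781] 115.5179581000164
origin in plate [  2.8 -36. ]
jaw [0.5040295  0.04526197] [   1.  -105.9]
[ 0.50412753  0.04676898 -0.29552797] 0.04352796873810927
[ 0.50412756  0.04676903 -0.29552993] 0.04352993477866196
block plate [25.7  9.8]
```

View pics/e20.png

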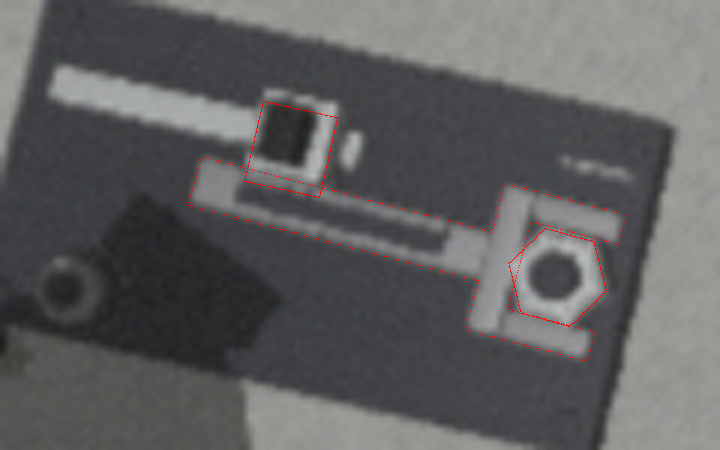

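```bash
python3 -c "
from cell import *
print(sign_off()); print(observe()['clock'])"
```

```text
the job is handed in; nothing more can be done
None
the job is handed in; nothing more can be done
```

I finished the job and handed it in at about 29.5 s on the robot clock; the hand-in gives no verdict.

**What was done**
- **Spanner:** I put the large grey spanner on the lower nut, flat on the plate, without feeling any contact force as it slid on.
- **Block:** I slid the stop block past the ball to its end. It stayed put under a 17 N push, more than the ball's 12 N limit, so it was against its end stop.
- **Jam nut:** I turned it about 172° clockwise until the torque rose to about 0.9 N m, far above its 0.11 N m drag. I then eased back about 4° to take the load off, opened the fingers and moved the arm away.

**Last checks** (top camera, after letting go)

| Check | Measured | Target |
|---|---|---|
| Spanner jaw to nut axis | about 1.5 mm | under 6 mm |
| Spanner origin, plate y | -36 mm | -50 to -20 mm |
| Handle off the plate line | about 1.5° clockwise, towards the block | no limit given |
| Block centre, plate y | 9.8 mm | 10 mm when home |
| Jam nut turn from the setting | about 3.18 rad | 3.0 rad stop plus the lower nut's turn |

**Less certain**
- The lower nut's angle was worked out, not seen: about 0.15–0.2 rad at the end and up to about 0.28 rad under full torque, against the 0.45 rad limit.
- The block fit read about 4 mm off in x. This looks like a poor edge fit, since the block cannot leave its rail.
- The torque reading showed almost nothing during most of the turn, where I expected about 0.11 N m. That the nut is hard against its stop rests on the sharp torque rise and the angles agreeing.
- The bystanders showed no sign of movement in the pictures, but I did not measure their positions again.

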